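# Pin the vial rack and hold a tall vial slanted for inspection

### The job

Lock the vial rack to its base: take the steel locking pin from its small parking block and drop it fully home, point down, through the eye in the rack's ear into the base, so that its grip rests on the ear. Then draw the one tall vial up out of the rack, lean it to about 45 degrees from upright with the cap uppermost, and finish while holding it there, still, with all of it at least 15 cm above the bench. Leave the pin in, the rack where it is, and the other vials and the two bottles undisturbed.

Things in the scene. Friction and masses are not known exactly. Their poses are not given: they have to be found in the camera images.
- pin: loose steel locking pin, 85 mm long: a shaft 10 mm in diameter, 30 mm long, with a tapered point, below a round grip 22 mm in diameter, 55 mm long. Origin at the point's end, z along the pin towards the grip. It starts upright, point down, in the hole of the parking block, grip resting on the block's top (origin 4 mm above the bench), to the robot's left; lift it 30 mm to free it
- park_hole0 (a point): mouth of the hole (13 mm in diameter, 30 mm deep) in the middle of the top of the fixed grey parking block, 60 x 60 mm, 34 mm tall
- pin_grip (a point): the centre line of the pin's grip, 60 mm above the pin's point, 30 mm above the lower end of the grip and 25 mm below its top
- eye (a point): mouth centre of the 14 mm upright hole in the flat ear at the rack's end, on the ear's top face, 33 mm above the bench. Ear: 10 mm thick, 40 x 65 mm. A matching 14 mm hole goes on down through the 22 mm thick base. With the pin home its grip stands on the ear, its origin 30 mm below here. The rack's block begins 45 mm away and rises 52 mm above the ear; the nearest vial place is 75 mm away
- rack (a joint): the rack's slide on its base, m: 0 is home against the stop (the start), growing to 0.05 as the rack is dragged along its own -x (roughly towards the robot). About 6 N of friction holds it; it has no spring. The holes in ear and base line up only at home; the pin when in leaves about 4 mm of play
- dock: fixed grey base, 22 mm thick; origin on the bench under the centre of the rack's block, a white block with black top, 110 (x) x 160 (y) mm, its top 85 mm above the bench. Six upright holes 26.5 mm in diameter, 50 mm deep, at x = -25, +25 and y = -50, 0, +50 mm (pitch 50 mm); four hold a vial. The eye is at x = 0, y = +125 mm. z up; its yaw varies
- tall_vial: the only tall vial: glass, 24 mm in diameter, 125 mm long with the top 26 mm a round grey cap 25 mm in diameter; about 60 g. Origin at the centre of its flat bottom, z along it towards the cap. It starts upright in one of the rack's holes (about 1 mm play all round), bottom 35 mm and top 160 mm above the bench: 75 mm stand out of the rack
- tall_vial_top (a point): centre of the top of the tall vial's cap, 125 mm from its bottom
- short_a: short vial, same glass and grey cap, 24 mm in diameter (cap 25 mm), 75 mm long; origin at the centre of its bottom; its cap top is 110 mm above the bench. Not to be moved
- short_b: second short vial, the same as the first
- short_c: third short vial, the same as the first
- bottle_amber: bystander: amber reagent jar, 48 mm in diameter, 85 mm tall, origin at the centre of its underside, on the bench to the robot's right
- bottle_small: bystander: small black bottle with white cap, 34 mm in diameter, 75 mm tall, origin at the centre of its underside, on the bench to the robot's right
Mind the look-alikes: they are no part of the job. Leave any green or orange look-alike of the pin alone.

How it is judged:
By the outcome, as a careful person would: the job done as asked, in the order asked, and still so for the second after the job is handed in, while the arm keeps its last pose, push and grip.
It also fails if it takes over 45 s, if anything falls off the work surface, if the arm or the gripper's body presses on something with over 40 N, if the wrist force passes 120 N, or if a joint passes its speed limit or range.

### The arm

A 6-joint arm with a two-finger parallel gripper is mounted at the origin on the work surface. World frame = base frame: x ahead of the robot, y to its left, z up, the work surface at z = 0. Lengths are in mm, angles in rad, forces in N, time in s.
With the tool pointing down it reaches from about 325 to 850 mm from the base axis. Payload 4.4 kg.
Tool frame: the origin (TCP) lies midway between the tips of the shut fingers; the grasp point (between the pads) lies 19 mm behind it; z points along the fingers, y is the direction in which the jaws open and shut (so a half turn about z gives the same grasp; the last joint's range is limited). The gripper opens to 94 mm and grips with 3 to 60 N. Pads are 16 mm wide; open, the fingers measure 119 mm over their backs; the gripper's body (75 mm by 177 mm) begins 78 mm behind the grasp point.
Start: joints at [1.109, 0.207, 1.542, -0, 1.393, -0.15], TCP at [176.404, 547.274, 205.447] pointing down, gripper open.
Joint ranges: [-2.73, 2.73], [-0.86, 2.22], [0.23, 2.46], [-1.11, 4.25], [0.08, 2.63], [-2.82, 2.82]. Speed limits (rad/s): [2.79, 2.79, 3.14, 3.14, 3.14, 3.14].

### API

Orientations are given as a 3x3 rotation matrix whose columns are the frame's x, y, z axes.
In Python, from bench import * gives the robot as it stands.
- The arm moves only by the tool drive_tool, never from a script. Its argument "moves" is a list of rows, each an object of numbers: "dx", "dy", "dz": the shift along the tool's x, y, z in units of 0.12 m (1.0 is 0.12 m); "roll": the turn about the tool's z in units of 0.15 rad (1.0 is 0.15 rad); "gripper": the opening, from 0 (shut) to 1 (fully open). A call has exactly 8 rows; each row shifts and turns the pose as measured when the row begins, along the tool's axes as they then stand; what a row does not reach is not made up. A row lasts 1/8 s, in which the tool goes at most 62.5 mm and 10.7 degrees, less where a joint would pass 70% of its speed; a pose out of reach is approached as far as the arm can. A call with a number of a shift or a turn outside -1 to 1 is refused whole. A call with a gripper value outside its range is refused whole. The fingers move at their own pace and stop on an object; the grip force is fixed at half the most. Time passes only in rows, so rows that do not move let the fingers close, or fill a call up. It gives the time, the measured TCP pose, the force and the opening at its end, in the units of the state.
- observe(): the state, without advancing time (a new reading comes with each control period).
- camera(name): name is "scene" or "side" or "wrist"; returns a dict with "image" (420x560x3 uint8, red, green, blue), "range_z" (420x560 float32, mm along the optical axis (not along the pixel's ray), 0 where there is no reading), "fovy" (degrees; the focal length in pixels is half the picture's height over the tangent of half this angle, whatever the lens; pixels are square), "cx", "cy" (the principal point, pixels), "T" (4x4, takes a point from camera to world coordinates). Camera axes: x right, y up, looking along -z (the intrinsics and any distortion apply to the point x, -y, -z); pixel columns grow to the right and rows downward; lengths in mm; the calibration is good to about 2 mm. A picture is of the moment at which its call begins.
- close_job(): hands the job in, once; it reports no verdict.
Trained networks look in a picture, given as the dict that the camera call returned (one of the last four; its "shot" number tells which), for a name from the list of things; names that differ only in an ending like _2 or _b are one class to them, and where a whole thing is asked for, a point or a joint stands for the part that bears it (a point fixed in the world has none). Each returns a list of dicts, best first, with "p" (0 to 1); they miss things now and then, are a little off and sometimes report something else, mostly with a low value. They report only what shows in the picture. A call takes as long as a camera call. They do not tell look-alikes from the thing itself.
- recognise(label, picture): "at" ([row, column] in pixels, amid what is visible of it).
- trace(label, picture): "region" (420x560 bool, what is visible of it) and "at" ([row, column] in pixels, amid what is visible of it).
The state is a dict: "time": time; "q": joint angles; "joint_vel": joint speeds; "joint_torque": joint torques, N m; "eef_pos": TCP position; "tcp_rot": TCP orientation; "force": force on the tool from outside, world axes, zero at the start; "wrist_torque": the same for the moment, N m; "grip_width": finger opening in mm.
Only numpy, scipy, OpenCV 4.12 (cv2) and the standard library are available. Lean on these libraries where they do the work, as an engineer would, in place of code of your own. Each camera call takes 0.05 s, during which the arm holds its last target.

## Working session

There is one attempt and no reset: what is moved stays moved. The work goes in short steps, Python scripts to look and compute and a tool call to move; the robot and the scene stay as the last step left them, time stands still between calls to the robot, and variables do not carry over. Pictures are saved under pics/ and viewed, and the job is handed in when it is done.

Besides the shell and the picture viewer there is one more tool, called after "Call:" in YAML: its name, and indented under it one key for each argument. drive_tool: Moves the arm, as the interface text tells. Shifts and turns lie within -1 to 1; 1 stands for 0.12 m of shift or 0.15 rad of turn. Its arguments: {"type":"object","properties":{"moves":{"type":"array"}},"required":["moves"]}

```bash
ls -la; mkdir -p pics; cat > h.py <<'E'
import numpy as np, cv2
from bench import *
def save(c,n,crop=None,s=1):
    im=cv2.cvtColor(c["image"],cv2.COLOR_RGB2BGR)
    if crop: r0,r1,c0,c1=crop; im=im[r0:r1,c0:c1]
    if s!=1: im=cv2.resize(im,None,fx=s,fy=s,interpolation=cv2.INTER_CUBIC)
    cv2.imwrite("pics/"+n,im)
def foc(c): return 210/np.tan(np.radians(c["fovy"])/2)
def world(c,r,col,z=None):
    f=foc(c); z=c["range_z"][int(round(r)),int(round(col))] if z is None else z
    p=np.array([(col-c["cx"])/f*z,-(r-c["cy"])/f*z,-z,1.]); return (c["T"]@p)[:3]
def cloud(c):
    f=foc(c); z=c["range_z"]; r,k=np.mgrid[:z.shape[0],:z.shape[1]]
    P=np.stack([(k-c["cx"])/f*z,-(r-c["cy"])/f*z,-z,np.ones_like(z)],-1)@c["T"].T
    P=P[...,:3]; P[z==0]=np.nan; return P
def proj(c,p):
    q=np.linalg.inv(c["T"])@np.append(p,1); f=foc(c)
    return c["cy"]-q[1]/-q[2]*f, c["cx"]+q[0]/-q[2]*f
E
python3 - <<'E'
from h import *
import pickle
for n in ["scene","side","wrist"]:
    c=camera(n); save(c,n+"0.png"); print(n,c.keys(),c["fovy"],c["cx"],c["cy"],c["T"].round(3).tolist())
    pickle.dump(c,open(n+"0.pkl","wb"))
    for l in ["pin","rack","tall_vial","short_a","eye","park_hole0","bottle_amber","bottle_small"]:
        try: print(n,l,[(round(d["p"],2),np.round(d["at"]).tolist()) for d in recognise(l,c)])
        except Exception as e: print(l,e)
s=observe(); print(s["time"],s["eef_pos"],np.round(s["tcp_rot"],3),s["grip_width"],s["force"])
E
```

```text
total 12
drwxr-xr-x  3 agent agent 4096 Dec  6 04:24 .
drwxr-xr-x 23 root  root  4096 Dec  6 04:24 ..
drwxr-xr-x  2 agent agent 4096 Dec  6 04:24 pics
scene dict_keys(['image', 'range_z', 'fovy', 'cx', 'cy', 'T', 'shot']) 42.95278379358281 278.1789715163118 208.14819707294984 [[0.52, -0.631, 0.576, 1232.927], [0.854, 0.368, -0.368, -490.32], [0.02, 0.683, 0.73, 1097.857], [0.0, 0.0, 0.0, 1.0]]
scene pin [(0.73, [259.0, 274.0]), (0.65, [241.0, 293.0]), (0.62, [178.0, 361.0]), (0.52, [185.0, 326.0])]
scene rack [(0.92, [262.0, 264.0]), (0.46, [235.0, 279.0])]
scene tall_vial [(0.64, [239.0, 292.0])]
scene short_a [(0.57, [251.0, 245.0]), (0.52, [256.0, 272.0]), (0.44, [233.0, 280.0])]
scene eye [(0.96, [264.0, 264.0])]
scene park_hole0 [(0.57, [192.0, 354.0])]
scene bottle_amber [(0.76, [280.0, 153.0])]
scene bottle_small [(0.76, [336.0, 169.0])]
side dict_keys(['image', 'range_z', 'fovy', 'cx', 'cy', 'T', 'shot']) 56.441025620888865 286.86936768092477 212.76397920983547 [[-0.984, 0.095, -0.15, 352.25], [-0.178, -0.552, 0.814, 718.24], [-0.006, 0.828, 0.56, 644.919], [0.0, 0.0, 0.0, 1.
[... 361 characters left out ...]
hole0 [(0.83, [365.0, 290.0])]
side bottle_amber [(0.74, [183.0, 318.0])]
side bottle_small [(0.7, [178.0, 275.0])]
wrist dict_keys(['image', 'range_z', 'fovy', 'cx', 'cy', 'T', 'shot']) 69.36945893500831 282.10833627449205 214.96694167503475 [[0.307, -0.923, -0.232, 110.113], [0.952, 0.298, 0.076, 567.467], [-0.001, -0.244, 0.97, 384.936], [0.0, 0.0, 0.0, 1.0]]
wrist pin []
wrist rack []
wrist tall_vial []
wrist short_a []
wrist eye []
wrist park_hole0 [(0.68, [388.0, 172.0])]
wrist bottle_amber []
wrist bottle_small []
1.35 [176.40777262 547.26412292 205.43505607] [[-0.952  0.307 -0.   ]
 [ 0.307  0.952 -0.   ]
 [ 0.    -0.    -1.   ]] 93.6825887737426 [ 0.65129504 -0.31772255  0.46162116]
```

View pics/scene0.png

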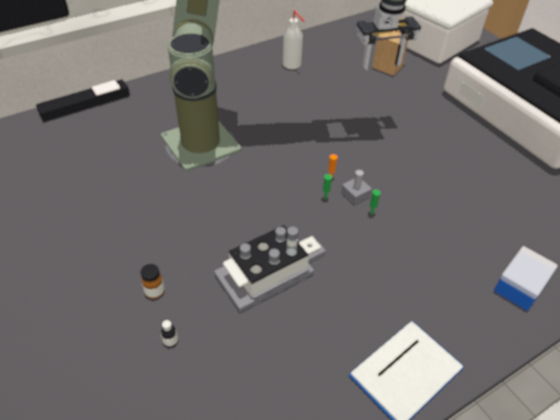

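View pics/side0.png

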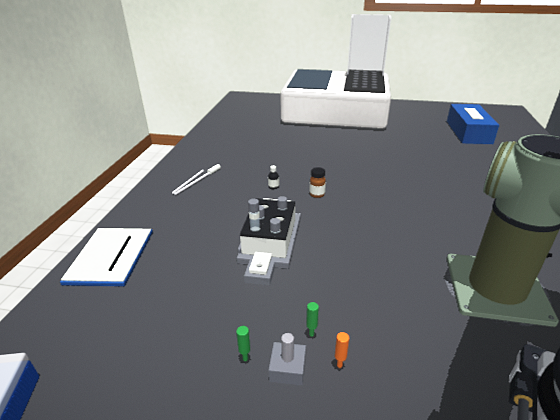

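View pics/wrist0.png

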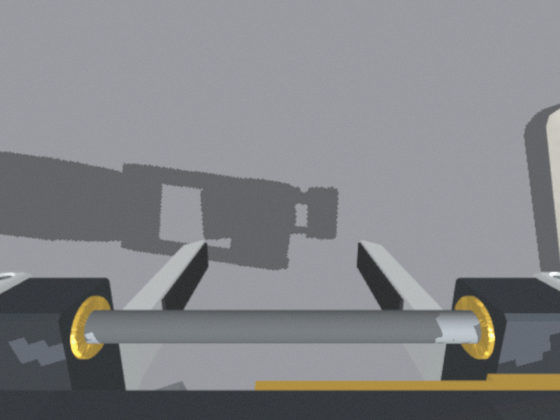

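```bash
python3 - <<'E'
import pickle,numpy as np,cv2
import sys
from h import *
sc=pickle.load(open("scene0.pkl","rb"));si=pickle.load(open("side0.pkl","rb"))
save(si,"side0c.png",(180,400,210,370),3.4)
save(sc,"scene0c.png",(150,310,200,400),3.8)
for n,c in (("sc",sc),("si",si)):
    P=cloud(c)
    # bench height check
    print(n,"bench",np.nanmedian(P[300:310,380:400,2]) if n=="sc" else np.nanmedian(P[300:310,180:200,2]))
    rs=(slice(160,210),slice(340,375)) if n=="sc" else (slice(325,390),slice(262,312))
    Q=P[rs].reshape(-1,3)
    b=Q[(Q[:,2]>26)&(Q[:,2]<40)]; g=Q[(Q[:,2]>55)&(Q[:,2]<100)]
    print(" block",b.mean(0).round(1),b.min(0).round(1),b.max(0).round(1)); print(" grip",g.mean(0).round(1),g.min(0).round(1),g.max(0).round(1),len(g))
    t=Q[(Q[:,2]>86)];print(" top",t.mean(0).round(1),t.min(0).round(1),t.max(0).round(1),len(t))
    rs=(slice(215,310),slice(205,335)) if n=="sc" else (slice(185,290),slice(225,310))
    Q=P[rs].reshape(-1,3)
    for lo,hi in((118,152),(152,170),(100,116),(80,90),(28,40)):
        b=Q[(Q[:,2]>lo)&(Q[:,2]<hi)]
        print(lo,hi,len(b),b.mean(0).round(1),b.min(0).round(1),b.max(0).round(1))
E
```

```text
sc bench -1.7261048801588004
 block [442.9 279.4  31.7] [402.6 253.   26.3] [527.1 318.   39.9]
 grip [458.3 278.5  74.9] [425.2 267.4  55.5] [521.5 298.6  91.9] 127
 top [439.3 281.9  88.2] [425.2 267.7  86.2] [520.8 293.2  91.9] 24
118 152 92 [577.5 -29.6 134.9] [564.3 -37.9 119.3] [583.2 -16.1 151.9]
152 170 82 [571.1 -25.8 157.3] [558.4 -37.2 152.3] [582.6 -13.5 162. ]
100 116 290 [545.8 -71.  107.2] [ 507.3 -138.7  100. ] [584.4 -14.7 115.8]
80 90 1662 [551.9 -84.3  83.5] [ 488.3 -156.5   80. ] [605.8   7.   89.9]
28 40 547 [586.9 -40.7  33. ] [ 522.8 -155.3   28. ] [614.2  71.5  40. ]
si bench 0.32809831618959606
 block [431.8 293.   33.8] [399.1 208.9  26. ] [464.7 319.6  40. ]
 grip [432.4 292.1  78.6] [422.3 276.3  55.3] [443.4 299.   91.7] 252
 top [433.2 288.5  88.9] [422.7 276.3  86.2] [443.1 298.2  91.7] 111
118 152 124 [566.9 -13.7 135.6] [557.3 -24.9 118.8] [580.6  -8.4 151.9]
152 170 78 [568.4 -19.1 158.3] [557.1 -35.3 152.2] [580.9  -8.3 161.8]
100 116 240 [536.2 -55.3 107.6] [ 507.6 -138.   100. ] [579.9  -8.8 115.7]
80 90 1139 [538.2 -58.1  85. ] [ 488.4 -154.5   80. ] [600.6   9.1  89.9]
28 40 541 [541.8  22.4  33.5] [ 475.9 -334.4   28. ] [609.6  75.6  39.9]
```

View pics/side0c.png

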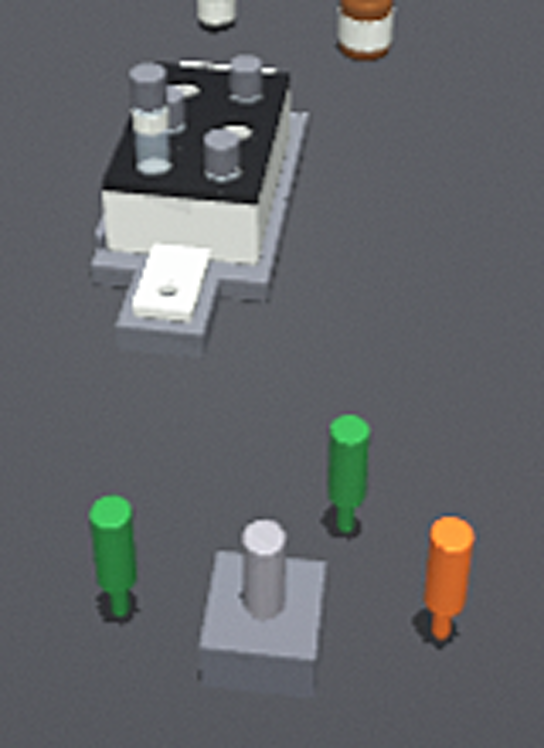

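View pics/scene0c.png

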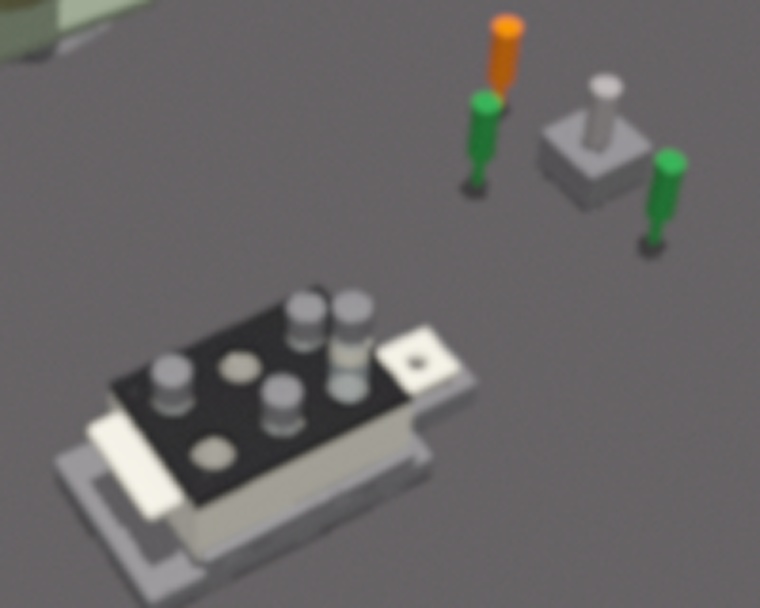

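```bash
python3 - <<'E'
import pickle
from h import *
sc=pickle.load(open("scene0.pkl","rb"));si=pickle.load(open("side0.pkl","rb"))
for n,c in (("sc",sc),("si",si)):
    P=cloud(c); im=c["image"].astype(int)
    hsv=cv2.cvtColor(c["image"],cv2.COLOR_RGB2HSV)
    m=(hsv[...,1]>150)&(P[...,2]>10)&(P[...,2]<110)&(P[...,0]>300)&(P[...,0]<550)&(P[...,1]>150)&(P[...,1]<420)
    k,l,st,ce=cv2.connectedComponentsWithStats(m.astype(np.uint8))
    for i in range(1,k):
        if st[i,4]>20:
            Q=P[l==i]; t=Q[Q[:,2]>np.percentile(Q[:,2],75)]
            print(n,"decoy",ce[i][::-1].round(),np.nanmedian(Q,0).round(1),"top",np.median(t,0).round(1),im[l==i].mean(0).round())
    # rack top: dark & z 82..88 
    dark=(im.max(2)<70)
    m=dark&(P[...,2]>78)&(P[...,2]<92)&(P[...,0]>460)&(P[...,0]<640)&(P[...,1]>-190)&(P[...,1]<60)
    Q=P[m][:,:2].astype(np.float32); print(n,len(Q),"z",np.median(P[m][:,2]),cv2.minAreaRect(Q),np.median(Q,0))
    # ear: bright white z 28..38
    m=(im.min(2)>150)&(P[...,2]>26)&(P[...,2]<40)&(P[...,0]>480)&(P[...,0]<640)&(P[...,1]>0)&(P[...,1]<110)
    Q=P[m][:,:2].astype(np.float32); print(n,"ear",len(Q),np.median(P[m][:,2]),cv2.minAreaRect(Q))
    # eye pixel
    for r in ([264,264],[245.3,309.5]) if n=="sc" else ([264.5,259.4],): 
        pass
    px=(245.3,309.8) if n=="sc" else (264.8,259.4)
    # ray to z=33
    f=foc(c); d=c["T"][:3,:3]@np.array([(px[1]-c["cx"])/f,-(px[0]-c["cy"])/f,-1]); o=c["T"][:3,3]
    print(n,"eye ray@33",(o+d*(33-o[2])/d[2]).round(1))
    # caps via ray
E
```

```text
sc decoy [164. 332.] [345.3 258.4  62.3] top [340.4 260.7  83.5] [181. 103.  28.]
sc decoy [183. 327.] [406.1 196.5  67.6] top [400.4 198.9  81.7] [ 42. 127.  61.]
sc decoy [199. 374.] [520.8 273.4  66.2] top [519.7 275.8  83.4] [ 41. 125.  61.]
sc 1380 z 83.27103501133467 ((545.9379272460938, -77.23979949951172), (113.46540832519531, 157.77162170410156), 0.09335444867610931) [552.355   -92.65085]
sc ear 182 30.954582609114937 ((566.9134521484375, 40.56791687011719), (48.40702819824219, 99.07106018066406), 65.69690704345703)
sc eye ray@33 [545.8  48.7  33. ]
si decoy [316. 312.] [398.3 212.5  65.5] top [399.4 206.2  85.4] [ 51. 140.  70.]
si decoy [340. 243.] [512.7 289.7  66.9] top [515.1 283.5  85.2] [ 49. 140.  69.]
si decoy [347. 341.] [339.5 273.2  67.4] top [339.4 266.7  85.1] [207. 113.  47.]
si 1013 z 84.89815289340231 ((543.7992553710938, -72.28485870361328), (110.05624389648438, 163.15493774414062), 0.2737504541873932) [540.00366  -48.105255]
si ear 519 33.308975962877184 ((547.9730224609375, 38.487754821777344), (74.37371063232422, 117.06167602539062), 89.27723693847656)
si eye ray@33 [541.2  53.1  33. ]
```

```bash
cat > plan.py <<'E'
import numpy as np,sys
from bench import observe
def plan(target,phi_t=None,rows=8,show=True):
    """target world TCP; phi = angle of tool y from world x (deg); tool assumed down"""
    s=observe(); p=np.array(s["eef_pos"]); R=np.array(s["tcp_rot"])
    phi=np.degrees(np.arctan2(R[1,1],R[0,1])); 
    if phi_t is None: phi_t=phi
    dphi=(phi_t-phi)/rows  # world ccw
    w=(np.array(target)-p)/rows
    print("t",round(s["time"],2),"p",p.round(1),"phi",round(phi,1),"tilt",np.degrees(np.arccos(-R[2,2])).round(2),"grip",round(s["grip_width"],1),"F",np.round(s["force"],1))
    for k in range(rows):
        a=np.radians(phi+k*dphi); y=np.array([np.cos(a),np.sin(a)]); x=np.array([-y[1],y[0]])
        if R[2,2]<0: x=np.array([-y[1],y[0]])  # z down: x = y x z
        # y x z with z=(0,0,-1): (y1*-1, y0*1) -> (-y1, y0)
        print(dict(dx=round(float(w[:2]@x/120),3),dy=round(float(w[:2]@y/120),3),dz=round(float(-w[2]/120),3),roll=round(float(-np.radians(dphi)/0.15),3)))
E
python3 - <<'E'
from plan import *
plan([433,288,150],0)
E
```

```text
t 1.35 p [176.4 547.3 205.4] phi 72.1 tilt 0.0 grip 93.7 F [ 0.7 -0.3  0.5]
{'dx': -0.337, 'dy': -0.175, 'dz': 0.058, 'roll': 1.049}
{'dx': -0.361, 'dy': -0.12, 'dz': 0.058, 'roll': 1.049}
{'dx': -0.375, 'dy': -0.062, 'dz': 0.058, 'roll': 1.049}
{'dx': -0.38, 'dy': -0.003, 'dz': 0.058, 'roll': 1.049}
{'dx': -0.376, 'dy': 0.057, 'dz': 0.058, 'roll': 1.049}
{'dx': -0.362, 'dy': 0.115, 'dz': 0.058, 'roll': 1.049}
{'dx': -0.34, 'dy': 0.171, 'dz': 0.058, 'roll': 1.049}
{'dx': -0.309, 'dy': 0.222, 'dz': 0.058, 'roll': 1.049}
```

Call:
drive_tool:
  moves:
    - {"dx":-0.34,"dy":-0.17,"dz":0.05,"roll":1,"gripper":0.5}
    - {"dx":-0.36,"dy":-0.12,"dz":0.05,"roll":1,"gripper":0.5}
    - {"dx":-0.38,"dy":-0.06,"dz":0.05,"roll":1,"gripper":0.5}
    - {"dx":-0.38,"dy":0,"dz":0.05,"roll":1,"gripper":0.5}
    - {"dx":-0.38,"dy":0.06,"dz":0.05,"roll":1,"gripper":0.5}
    - {"dx":-0.36,"dy":0.12,"dz":0.05,"roll":1,"gripper":0.5}
    - {"dx":-0.34,"dy":0.17,"dz":0.05,"roll":1,"gripper":0.5}
    - {"dx":-0.31,"dy":0.22,"dz":0.05,"roll":1,"gripper":0.5}

```text
time: 2.35
eef_pos: [444.6, 287.6, 157.9]
tcp_rot: [[-0.027, 1.0, 0.004], [1.0, 0.027, 0.005], [0.005, 0.004, -1.0]]
force: [-0.2, 1.0, -0.6]
grip_width: 46.9
```

```bash
python3 - <<'E'
from h import *
import pickle
c=camera("wrist"); save(c,"w1.png"); pickle.dump(c,open("w1.pkl","wb"))
s=observe(); print(s["time"],s["eef_pos"],np.round(s["tcp_rot"],3),s["joint_vel"],s["grip_width"])
print("tcp px",proj(c,s["eef_pos"]))
print([(round(d["p"],2),np.round(d["at"]).tolist()) for d in recognise("pin",c)])
E
```

```text
2.4 [448.34350691 283.51993826 157.18074613] [[-0.019  1.     0.007]
 [ 1.     0.019  0.001]
 [ 0.001  0.007 -1.   ]] [ 0.06074655 -0.01559265  0.01207204  0.042593    0.03449149 -0.10374261] 47.21841636325617
tcp px (np.float64(257.4627851569305), np.float64(286.84047042924914))
[(0.83, [234.0, 173.0]), (0.72, [224.0, 355.0]), (0.58, [220.0, 268.0]), (0.55, [294.0, 238.0])]
```

View pics/w1.png

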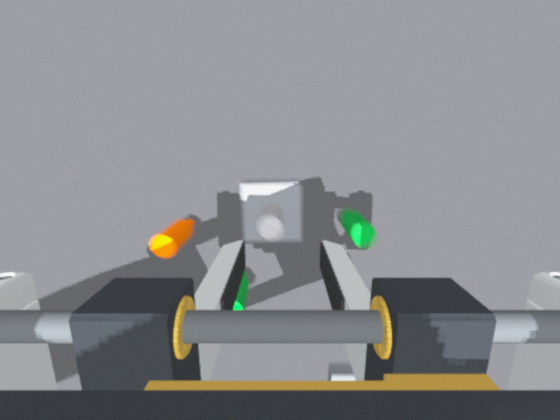

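```bash
python3 - <<'E'
from h import *
import pickle
c=pickle.load(open("w1.pkl","rb")); save(c,"w1c.png",(160,260,220,320),6)
P=cloud(c)
Q=P[180:245,235:305].reshape(-1,3)
b=Q[(Q[:,2]>30)&(Q[:,2]<38)].astype(np.float32); print("block",len(b),b.mean(0),cv2.minAreaRect(b[:,:2]))
for lo,hi in((45,60),(60,75),(75,86),(86,96)):
    t=Q[(Q[:,2]>lo)&(Q[:,2]<hi)]; print(lo,len(t),t.mean(0).round(1),t.min(0).round(1),t.max(0).round(1))
t=Q[Q[:,2]>84].astype(np.float32); print(cv2.minEnclosingCircle(t[:,:2]),np.median(t[:,2]))
E
```

```text
Traceback (most recent call last):
cv2.error: OpenCV(4.12.0) /io/opencv/modules/imgproc/src/convhull.cpp:143: error: (-215:Assertion failed) total >= 0 && (depth == CV_32F || depth == CV_32S) in function 'convexHull'
```

View pics/w1c.png

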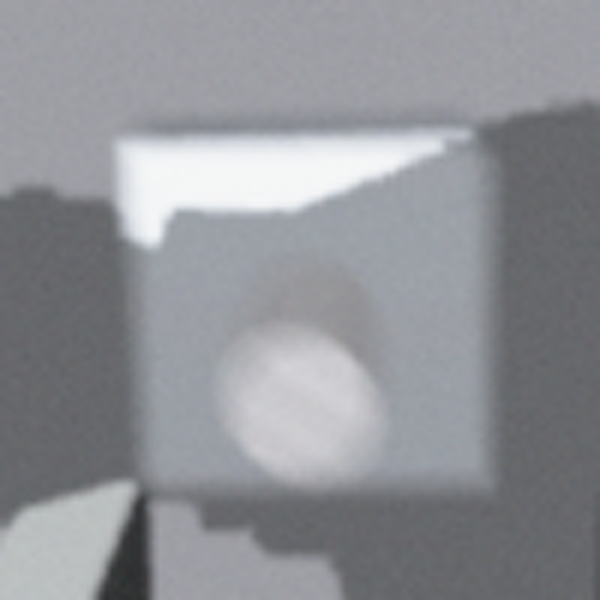

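```bash
python3 - <<'E'
from h import *
import pickle
c=pickle.load(open("w1.pkl","rb"))
print((c["range_z"]==0).mean(), c["range_z"][200:240:8,240:300:8])
P=cloud(c); print(P[200:240:8,240:300:8,2].round())
f=foc(c);o=c["T"][:3,3]
def ray(r,k,z):
    d=c["T"][:3,:3]@np.array([(k-c["cx"])/f,-(r-c["cy"])/f,-1]); return o+d*(z-o[2])/d[2]
# pin top centre approx (px crop 302,403 /6 +160,220)
print("top", ray(160+403/6,220+302/6,89), "blk corners",[ray(160+v/6,220+u/6,34).round(1) for u,v in((120,135),(490,130),(492,488),(142,490))])
E
```

```text
0.0040391156462585035 [[310.4951  307.73694 307.00015 308.37454 308.75317 307.47012 309.0067
  309.05356]
 [345.1608  310.35156 311.34048 276.12808 276.31213 311.31207 311.06665
  310.47717]
 [348.99832 312.97964 315.43265 255.08818 255.07346 279.68466 313.35962
  313.45178]
 [350.0188  315.00885 258.9051  257.34628 256.8939  258.24197 314.83246
  315.7757 ]
 [353.0818  315.4464  317.24554 259.7134  259.30444 317.31165 317.03247
  317.35287]]
[[32. 35. 36. 35. 34. 36. 34. 34.]
 [ 0. 34. 34. 68. 68. 34. 34. 35.]
 [-1. 34. 32. 90. 90. 66. 34. 34.]
 [ 0. 34. 88. 90. 90. 89. 34. 33.]
 [-1. 35. 34. 89. 89. 34. 34. 34.]]
top [435.58122041 283.44461425  89.        ] blk corners [array([402.8, 313.3,  34. ]), array([464.6, 315.8,  34. ]), array([467.6, 252.8,  34. ]), array([406.2, 250.9,  34. ])]
```

Call:
drive_tool:
  moves:
    - {"dy":-0.11,"dx":0,"dz":0,"roll":0.1,"gripper":0.5}
    - {"dx":0,"dy":0,"dz":0.2,"roll":0,"gripper":0.5}
    - {"dx":0,"dy":0,"dz":0.2,"roll":0,"gripper":0.5}
    - {"dx":0,"dy":0,"dz":0.2,"roll":0,"gripper":0.5}
    - {"dx":0,"dy":0,"dz":0.2,"roll":0,"gripper":0.5}
    - {"dx":0,"dy":0,"dz":0.1,"roll":0,"gripper":0.5}
    - {"dx":0,"dy":0,"dz":0,"roll":0,"gripper":0.5}
    - {"dx":0,"dy":0,"dz":0,"roll":0,"gripper":0.5}

```text
time: 3.45
eef_pos: [424.0, 293.1, 49.9]
tcp_rot: [[-0.024, 1.0, 0.005], [1.0, 0.024, 0.007], [0.007, 0.005, -1.0]]
force: [-0.6, -0.6, 0.5]
grip_width: 47.2
```

```bash
python3 - <<'E'
from h import *
import pickle
c=camera("wrist"); save(c,"w2.png"); pickle.dump(c,open("w2.pkl","wb"))
s=observe(); print(s["time"],s["eef_pos"],np.round(s["tcp_rot"],3),s["force"],s["grip_width"])
E
```

```text
3.5 [424.15720158 293.12012953  49.97104716] [[-0.024  1.     0.005]
 [ 1.     0.024  0.007]
 [ 0.007  0.005 -1.   ]] [-0.39652434 -0.17004165 -0.26634894] 46.63627332534556
```

View pics/w2.png

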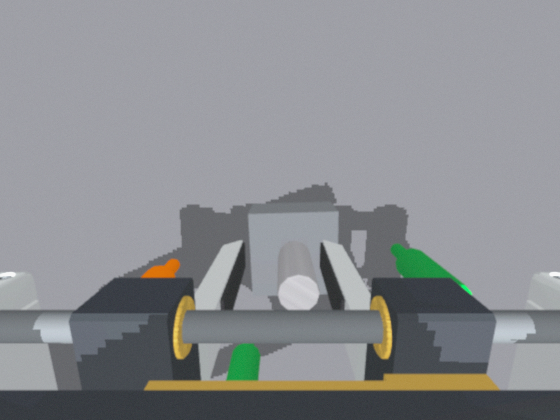

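Call:
drive_tool:
  moves:
    - {"dx":-0.08,"dy":0.09,"dz":0,"roll":0.1,"gripper":0.5}
    - {"dx":0,"dy":0,"dz":0,"roll":0,"gripper":0.5}
    - {"dx":0,"dy":0,"dz":0,"roll":0,"gripper":0.5}
    - {"dx":0,"dy":0,"dz":0,"roll":0,"gripper":0.5}
    - {"dx":0,"dy":0,"dz":0,"roll":0,"gripper":0.5}
    - {"dx":0,"dy":0,"dz":0,"roll":0,"gripper":0.3}
    - {"dx":0,"dy":0,"dz":0,"roll":0,"gripper":0.3}
    - {"dx":0,"dy":0,"dz":0,"roll":0,"gripper":0.3}

```text
time: 4.5
eef_pos: [437.2, 283.4, 51.8]
tcp_rot: [[-0.007, 1.0, 0.008], [1.0, 0.007, 0.009], [0.009, 0.008, -1.0]]
force: [-0.7, 0.6, 0.2]
grip_width: 28.4
```

```bash
python3 - <<'E'
from h import *
import pickle
c=camera("wrist"); save(c,"w3.png"); pickle.dump(c,open("w3.pkl","wb"))
s=observe(); print(s["time"],s["eef_pos"],np.round(s["tcp_rot"],3),s["force"],s["grip_width"])
f=foc(c);o=c["T"][:3,3]
P=cloud(c); Q=P[230:320,255:340].reshape(-1,3)
t=Q[(Q[:,2]>84)&(Q[:,2]<95)]; print(len(t),t.mean(0),t.min(0),t.max(0))
E
```

```text
4.55 [437.1836834  283.34422967  51.76442694] [[-0.007  1.     0.007]
 [ 1.     0.007  0.009]
 [ 0.009  0.008 -1.   ]] [-0.78419047 -0.22074092  1.0688988 ] 28.596386412835063
1695 [438.49178817 286.98144943  89.0457909 ] [423.53017783 273.92283393  84.0020676 ] [464.05126478 296.59175801  94.9959282 ]
```

View pics/w3.png

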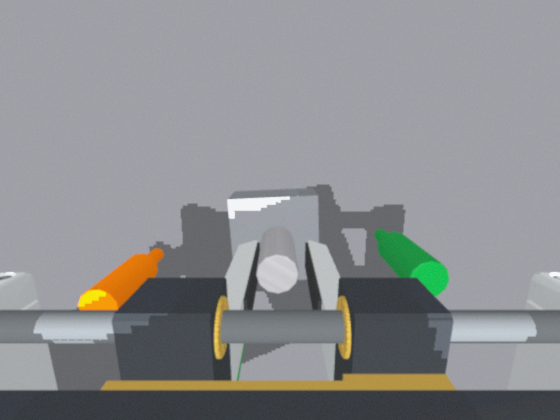

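Call:
drive_tool:
  moves:
    - {"dx":0,"dy":0,"dz":0,"roll":0,"gripper":0}
    - {"dx":0,"dy":0,"dz":0,"roll":0,"gripper":0}
    - {"dx":0,"dy":0,"dz":0,"roll":0,"gripper":0}
    - {"dx":0,"dy":0,"dz":-0.1,"roll":0,"gripper":0}
    - {"dx":0,"dy":0,"dz":-0.15,"roll":0,"gripper":0}
    - {"dx":0,"dy":0,"dz":-0.2,"roll":0,"gripper":0}
    - {"dx":0,"dy":0,"dz":-0.2,"roll":0,"gripper":0}
    - {"dx":0,"dy":0,"dz":-0.2,"roll":0,"gripper":0}

```text
time: 5.55
eef_pos: [436.7, 281.8, 157.7]
tcp_rot: [[-0.007, 1.0, 0.007], [1.0, 0.006, 0.007], [0.007, 0.008, -1.0]]
force: [0.2, 0.3, -1.3]
grip_width: 21.1
```

```bash
python3 - <<'E'
from h import *
import pickle
c=camera("wrist"); save(c,"w4.png"); pickle.dump(c,open("w4.pkl","wb"))
c=camera("side"); save(c,"s4.png",(130,400,180,400),2.5)
s=observe(); print(s["time"],s["eef_pos"],np.round(s["tcp_rot"],3),s["force"],s["grip_width"])
E
```

```text
5.65 [439.17437136 282.96747619 160.20094317] [[-0.007  1.     0.014]
 [ 1.     0.006  0.01 ]
 [ 0.01   0.014 -1.   ]] [1.19440262 0.3849715  0.17663867] 21.695570229002392
```

View pics/w4.png

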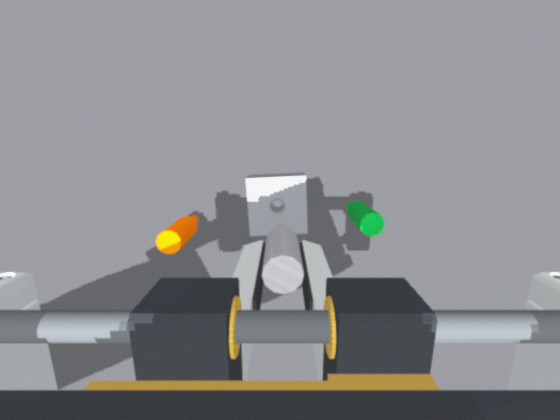

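View pics/s4.png

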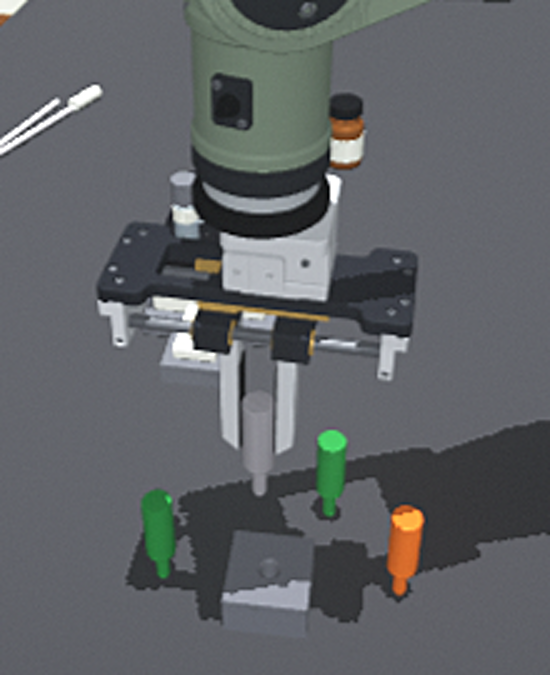

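Call:
drive_tool:
  moves:
    - {"dx":-0.2,"dy":0.1,"dz":0,"roll":0,"gripper":0}
    - {"dx":-0.3,"dy":0.15,"dz":0,"roll":0,"gripper":0}
    - {"dx":-0.35,"dy":0.18,"dz":0,"roll":0,"gripper":0}
    - {"dx":-0.35,"dy":0.18,"dz":0,"roll":0,"gripper":0}
    - {"dx":-0.25,"dy":0.12,"dz":0.1,"roll":0,"gripper":0}
    - {"dx":-0.15,"dy":0.08,"dz":0.1,"roll":0,"gripper":0}
    - {"dx":-0.05,"dy":0.02,"dz":0,"roll":0,"gripper":0}
    - {"dx":0,"dy":0,"dz":0,"roll":0,"gripper":0}

```text
time: 6.65
eef_pos: [543.7, 80.8, 132.0]
tcp_rot: [[-0.009, 1.0, 0.016], [1.0, 0.009, 0.011], [0.011, 0.016, -1.0]]
force: [-0.1, 0.1, -1.6]
grip_width: 21.2
```

```bash
python3 - <<'E'
from h import *
import pickle
c=camera("wrist"); save(c,"w5.png"); pickle.dump(c,open("w5.pkl","wb"))
s=observe(); print(s["time"],s["eef_pos"],np.round(s["tcp_rot"],3),s["joint_vel"].round(3) if hasattr(s["joint_vel"],"round") else s["joint_vel"],s["grip_width"])
E
```

```text
6.7 [543.40450068  81.1140946  131.96289285] [[-0.01   1.     0.016]
 [ 1.     0.01   0.011]
 [ 0.011  0.016 -1.   ]] [ 0.015 -0.009  0.001  0.001  0.004 -0.001] 21.493127624160362
```

View pics/w5.png

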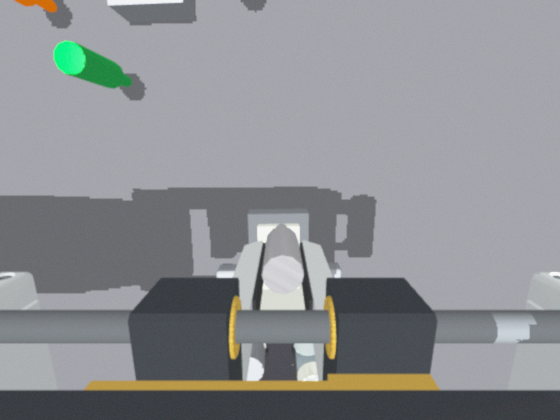

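```bash
python3 - <<'E'
from h import *
import pickle
for n,cr in(("side",(180,300,200,340)),("scene",(180,300,240,380))):
    c=camera(n); save(c,n+"5.png",cr,5); pickle.dump(c,open(n+"5.pkl","wb"))
    s=observe(); t=np.array(s["eef_pos"]); R=np.array(s["tcp_rot"])
    for l,d in (("tip",47.8),("grip low",17.8),("top",-37.2)): print(n,l,np.round(proj(c,t+R[:,2]*d),1))
    print("eye guess",np.round(proj(c,[543.5,51,33]),1))
E
```

```text
side tip [255.7 253.9]
side grip low [244.9 253.4]
side top [224.1 252.5]
eye guess [264.1 258.6]
scene tip [226.8 321.7]
scene grip low [218.7 322.5]
scene top [203.3 323.9]
eye guess [244.3 310. ]
```

View pics/side5.png

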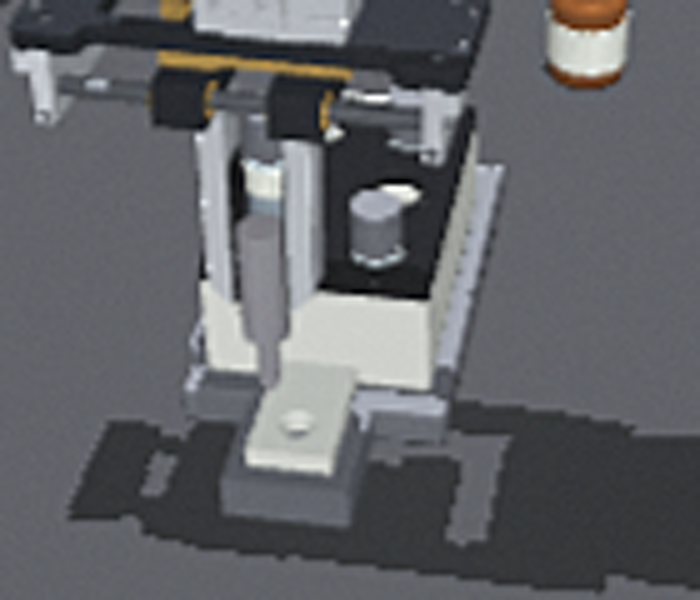

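View pics/scene5.png

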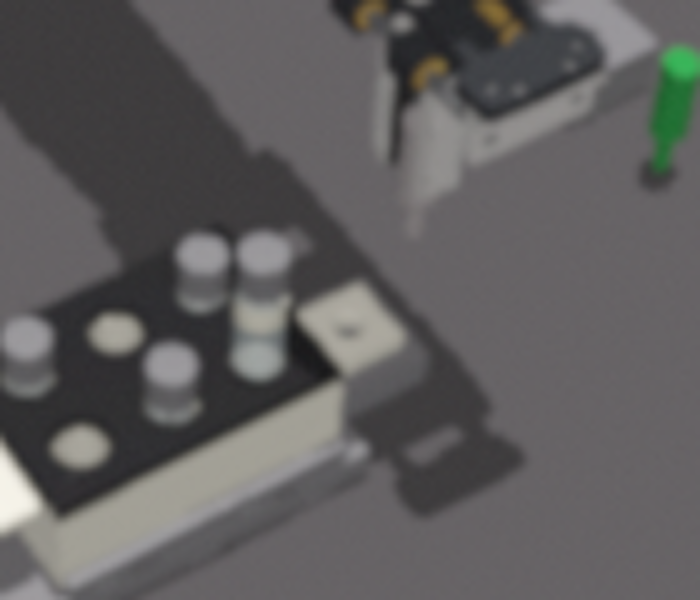

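```bash
python3 - <<'E'
from h import *
import pickle
for n,px in(("side",(263.7,259.4)),("scene",(245.8,308.7))):
    c=pickle.load(open(n+"5.pkl","rb")); f=foc(c); d=c["T"][:3,:3]@np.array([(px[1]-c["cx"])/f,-(px[0]-c["cy"])/f,-1]); o=c["T"][:3,3]
    print(n,(o+d*(33-o[2])/d[2]).round(1))
    # mm per px
    for e in((1,0),(0,1)):
        d2=c["T"][:3,:3]@np.array([(px[1]+e[1]-c["cx"])/f,-(px[0]+e[0]-c["cy"])/f,-1]); print(((o+d2*(33-o[2])/d2[2])-(o+d*(33-o[2])/d[2])).round(2))
    P=cloud(c)
c=pickle.load(open("scene5.pkl","rb"))
im=c["image"][228:262,296:326]
print(im[...].mean(2)[12:26,6:22].astype(int))
im=pickle.load(open("side0.pkl","rb"))["image"]; print(im.mean(2)[258:272,250:270].astype(int))
im=pickle.load(open("scene0.pkl","rb"))["image"]; print(im.mean(2)[240:252,302:320].astype(int))
E
```

```text
side [542.1  49.4  33. ]
[-0.82  3.4   0.  ]
[-2.31 -0.4   0.  ]
scene [545.8  45.4  33. ]
[ 2.75 -1.82  0.  ]
[1.3  2.22 0.  ]
[[113 129 141 152 159 163 165 165 166 166 165 161 148 124  96  75]
 [142 152 159 163 165 166 168 169 168 167 166 164 158 142 117  92]
 [159 163 165 165 165 168 170 172 171 169 167 166 162 155 139 116]
 [164 166 165 165 164 165 167 168 169 168 165 165 165 162 154 139]
 [160 165 166 164 160 157 157 158 158 159 160 163 164 165 163 155]
 [148 161 165 163 157 148 141 138 140 146 153 161 165 165 165 163]
 [124 148 160 164 158 145 132 125 126 139 152 161 165 165 165 165]
 [ 90 124 149 161 163 154 145 138 140 148 157 164 165 165 165 164]
 [ 56  92 129 153 163 163 161 159 159 161 163 164 165 164 163 161]
 [ 35  62 102 137 158 165 166 165 165 165 165 163 163 160 158 152]
 [ 29  41  74 114 145 160 165 166 165 164 162 161 158 152 146 137]
 [ 29  30  47  82 120 147 160 163 163 160 157 152 146 138 126 116]
 [ 29  28  32  52  87 123 147 157 158 153 146 137 127 116 106 100]
 [ 31  28  29  32  55  92 127 146 147 139 127 116 106 101  96  95]]
[[166 158 174 255 255 253 253 253
[... 1358 characters left out ...]
235 228 210 182 150 120]
 [237 238 238 236 229 219 209 204 207 215 225 233 237 235 227 209 182 149]
 [233 237 238 234 222 199 179 171 177 192 212 229 236 238 235 227 209 181]
 [220 233 237 234 220 191 157 143 150 175 206 227 236 238 238 235 226 207]
 [194 221 233 235 226 203 173 155 161 186 212 230 237 238 238 236 231 217]
 [150 194 221 233 233 224 209 201 203 214 227 235 238 237 234 230 222 207]
 [ 99 152 198 225 235 235 231 230 230 233 235 236 235 230 222 210 196 180]
 [ 62 108 166 209 231 237 238 238 238 236 235 230 222 210 194 177 164 157]
 [ 49  72 126 182 217 233 238 237 235 230 222 210 195 178 161 148 145 150]
 [ 47  53  83 140 190 219 231 230 222 210 195 178 162 151 145 141 143 149]]
```

```bash
python3 - <<'E'
from h import *
import pickle
c=pickle.load(open("w5.pkl","rb")); save(c,"w5c.png",(200,310,220,340),6)
t=np.array([543.40,81.11,131.96]); R=np.array([[-0.01,1,.016],[1,.01,.011],[.011,.016,-1]])
for l,d in (("tip",47.8),("grip low",17.8),("top",-37.2)): print(l,np.round(proj(c,t+R[:,2]*d),1))
E
```

```text
tip [229.2 280.9]
grip low [241.8 280.7]
top [277.4 280.2]
```

View pics/w5c.png

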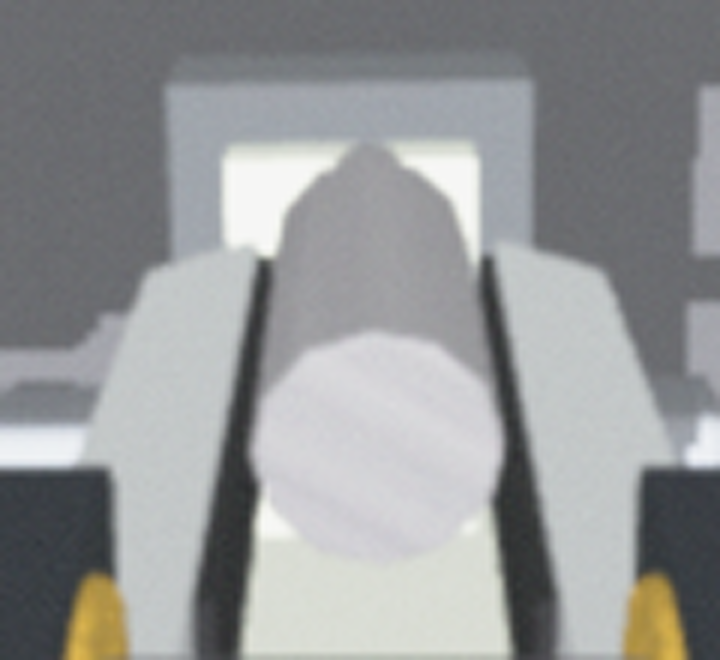

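```bash
python3 - <<'E'
from h import *
import pickle
c=pickle.load(open("w5.pkl","rb")); f=foc(c); o=c["T"][:3,3]
def ray(c,r,k,z):
    f=foc(c); o=c["T"][:3,3]
    d=c["T"][:3,:3]@np.array([(k-c["cx"])/f,-(r-c["cy"])/f,-1]); return (o+d*(z-o[2])/d[2]).round(1)
for dr,dc in((0,0),(4,-.5),(4.5,-.8)):
    print(dr,dc,"corners",ray(c,223.5+dr,256.6+dc,33),ray(c,223.7+dr,299.4+dc,33), "side low",ray(c,241+dr,257.1+dc,33))
print("tip obs",ray(c,224.5,281.3,84.2),"top obs",ray(c,274.1,282.4,169),"grip low", )
c0=pickle.load(open("side0.pkl","rb"));save(c0,"side0e.png",(225,305,235,305),8)
c1=pickle.load(open("scene0.pkl","rb"));save(c1,"scene0e.png",(225,265,285,345),10)
E
```

```text
0 0 corners [521.7  72.3  33. ] [562.5  72.3  33. ] side low [522.   54.8  33. ]
4 -0.5 corners [521.2  68.3  33. ] [562.1  68.3  33. ] side low [521.5  50.7  33. ]
4.5 -0.8 corners [520.9  67.8  33. ] [561.8  67.8  33. ] side low [521.2  50.2  33. ]
tip obs [544.4  85.4  84.2] top obs [543.9  82.4 169. ] grip low
```

View pics/side0e.png

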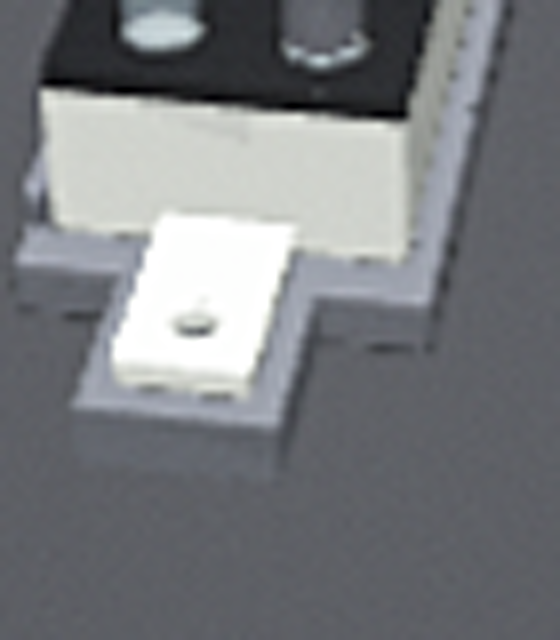

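View pics/scene0e.png

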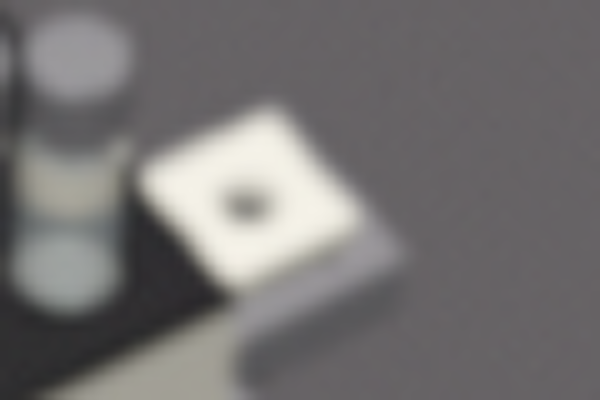

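Call:
drive_tool:
  moves:
    - {"dx":-0.07,"dy":-0.01,"dz":0,"roll":0,"gripper":0}
    - {"dx":-0.08,"dy":-0.01,"dz":0,"roll":0,"gripper":0}
    - {"dx":-0.07,"dy":0,"dz":0,"roll":0,"gripper":0}
    - {"dx":-0.05,"dy":0,"dz":0.1,"roll":0,"gripper":0}
    - {"dx":0,"dy":0,"dz":0.13,"roll":0,"gripper":0}
    - {"dx":0,"dy":0,"dz":0.08,"roll":0,"gripper":0}
    - {"dx":0,"dy":0,"dz":0.01,"roll":0,"gripper":0}
    - {"dx":0,"dy":0,"dz":0,"roll":0,"gripper":0}

```text
time: 7.8
eef_pos: [541.1, 48.8, 90.6]
tcp_rot: [[-0.013, 1.0, 0.016], [1.0, 0.013, 0.011], [0.011, 0.016, -1.0]]
force: [-0.2, 0.5, -0.9]
grip_width: 21.3
```

```bash
cat > look.py <<'E'
from h import *
import pickle,sys
k=sys.argv[1]
s=observe(); print(s["time"],np.round(s["eef_pos"],2),np.round(s["tcp_rot"],3).tolist(),np.round(s["force"],1),round(s["grip_width"],1))
for a in sys.argv[2:]:
    n,r0,r1,c0,c1,sc=a.split(","); c=camera(n); save(c,n+k+".png",tuple(map(int,(r0,r1,c0,c1))),float(sc)); pickle.dump(c,open(n+k+".pkl","wb"))
E
python3 look.py 6 side,210,290,220,300,8 scene,200,260,270,350,9
```

```text
7.8 [541.07  48.77  90.61] [[-0.013, 1.0, 0.016], [1.0, 0.013, 0.011], [0.011, 0.016, -1.0]] [-0.2  0.5 -0.9] 21.3
```

View pics/side6.png

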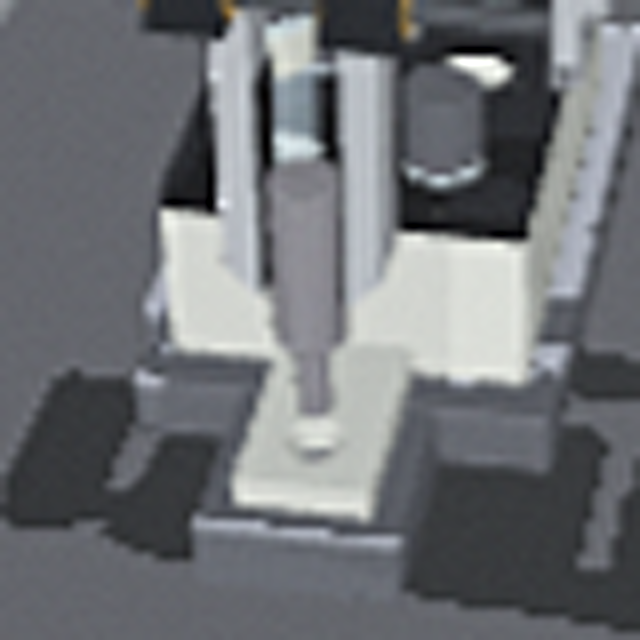

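View pics/scene6.png

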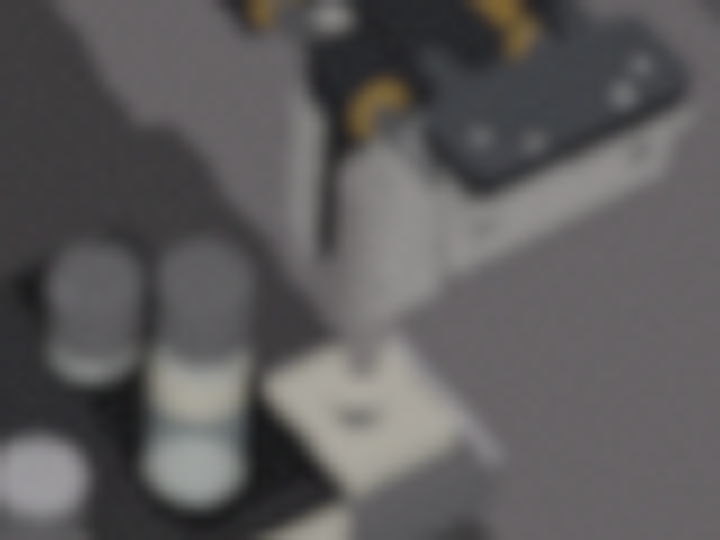

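Call:
drive_tool:
  moves:
    - {"dx":-0.006,"dy":0.008,"dz":0,"roll":0,"gripper":0}
    - {"dx":0,"dy":0,"dz":0,"roll":0,"gripper":0}
    - {"dx":0,"dy":0,"dz":0.04,"roll":0,"gripper":0}
    - {"dx":0,"dy":0,"dz":0.04,"roll":0,"gripper":0}
    - {"dx":0,"dy":0,"dz":0.04,"roll":0,"gripper":0}
    - {"dx":0,"dy":0,"dz":0.02,"roll":0,"gripper":0}
    - {"dx":0,"dy":0,"dz":0,"roll":0,"gripper":0}
    - {"dx":0,"dy":0,"dz":0,"roll":0,"gripper":0}

```text
time: 8.9
eef_pos: [543.4, 48.4, 73.9]
tcp_rot: [[-0.013, 1.0, 0.018], [1.0, 0.013, 0.011], [0.011, 0.018, -1.0]]
force: [0.8, 0.5, -0.3]
grip_width: 21.7
```

```bash
python3 look.py 7 side,210,290,220,300,8 scene,200,260,270,350,9
```

```text
8.9 [543.37  48.35  73.89] [[-0.013, 1.0, 0.018], [1.0, 0.013, 0.011], [0.011, 0.018, -1.0]] [ 0.8  0.5 -0.3] 21.7
```

View pics/side7.png

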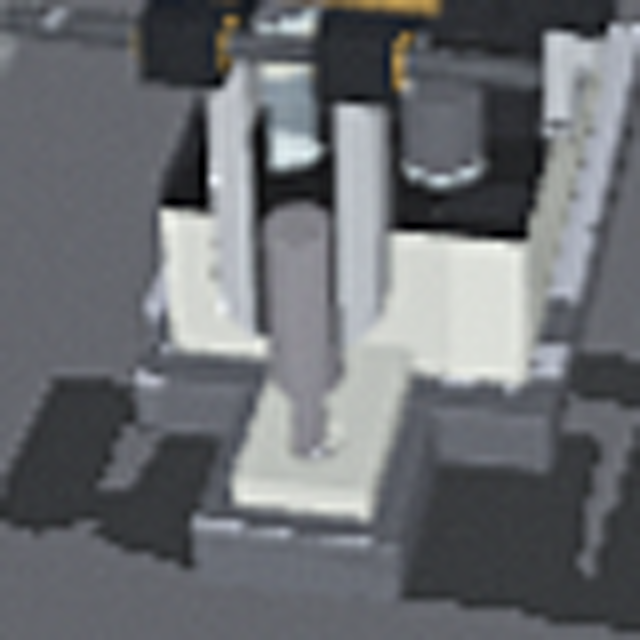

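View pics/scene7.png

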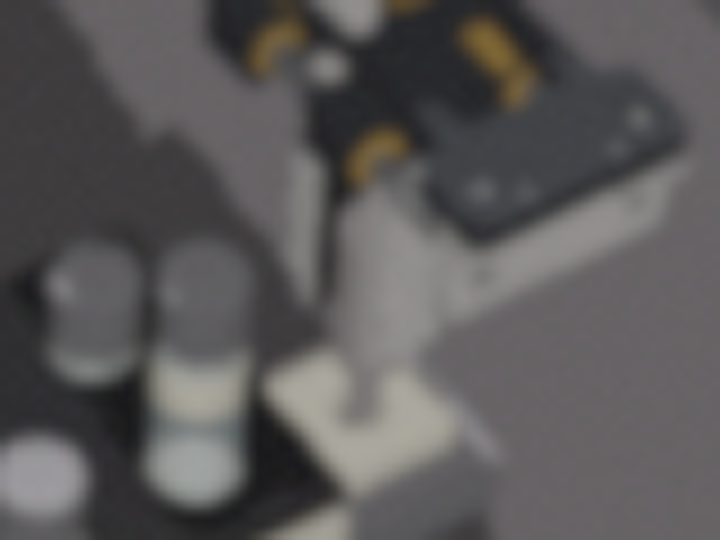

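Call:
drive_tool:
  moves:
    - {"dx":0,"dy":-0.012,"dz":0,"roll":0,"gripper":0}
    - {"dx":0,"dy":-0.003,"dz":0,"roll":0,"gripper":0}
    - {"dx":0,"dy":-0.001,"dz":0.04,"roll":0,"gripper":0}
    - {"dx":0,"dy":-0.001,"dz":0.04,"roll":0,"gripper":0}
    - {"dx":0,"dy":-0.001,"dz":0.04,"roll":0,"gripper":0}
    - {"dx":0,"dy":0,"dz":0.02,"roll":0,"gripper":0}
    - {"dx":0,"dy":0,"dz":0,"roll":0,"gripper":0}
    - {"dx":0,"dy":0,"dz":0,"roll":0,"gripper":0}

```text
time: 10.0
eef_pos: [541.4, 48.5, 55.9]
tcp_rot: [[-0.013, 1.0, 0.018], [1.0, 0.013, 0.011], [0.011, 0.018, -1.0]]
force: [-0.1, 0.2, -0.9]
grip_width: 21.2
```

```bash
python3 look.py 8 side,210,290,220,300,8
```

```text
10.0 [541.38  48.51  55.89] [[-0.013, 1.0, 0.018], [1.0, 0.013, 0.011], [0.011, 0.018, -1.0]] [-0.1  0.2 -0.9] 21.2
```

View pics/side8.png

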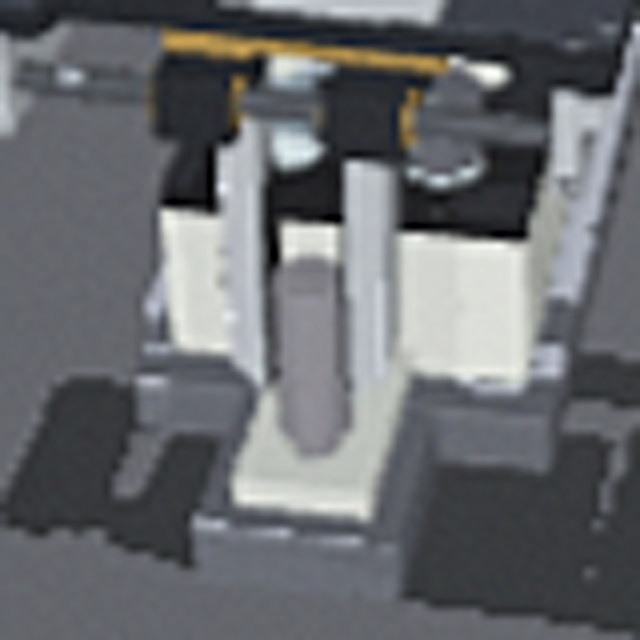

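Call:
drive_tool:
  moves:
    - {"dx":0,"dy":0,"dz":0.03,"roll":0,"gripper":0}
    - {"dx":0,"dy":0,"dz":0.01,"roll":0,"gripper":0}
    - {"dx":0,"dy":0,"dz":0,"roll":0,"gripper":0.5}
    - {"dx":0,"dy":0,"dz":0,"roll":0,"gripper":0.5}
    - {"dx":0,"dy":0,"dz":0,"roll":0,"gripper":0.5}
    - {"dx":0,"dy":0,"dz":-0.1,"roll":0,"gripper":0.5}
    - {"dx":0,"dy":0,"dz":-0.2,"roll":0,"gripper":0.5}
    - {"dx":0,"dy":0,"dz":-0.3,"roll":0,"gripper":0.5}

```text
time: 11.05
eef_pos: [538.4, 47.8, 123.8]
tcp_rot: [[-0.013, 1.0, 0.014], [1.0, 0.013, 0.012], [0.011, 0.014, -1.0]]
force: [0.1, 0.8, -0.4]
grip_width: 46.6
```

```bash
python3 look.py 9 side,180,290,210,310,7 scene,200,280,230,350,6 wrist,0,420,0,560,1
```

```text
11.05 [538.45  47.85 123.81] [[-0.013, 1.0, 0.014], [1.0, 0.013, 0.012], [0.011, 0.014, -1.0]] [ 0.1  0.8 -0.4] 46.6
```

View pics/side9.png

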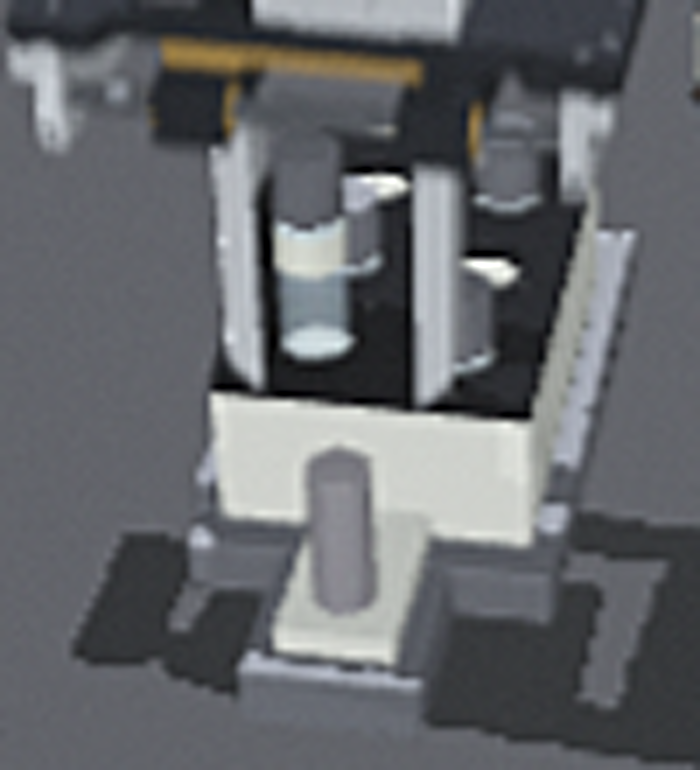

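View pics/wrist9.png

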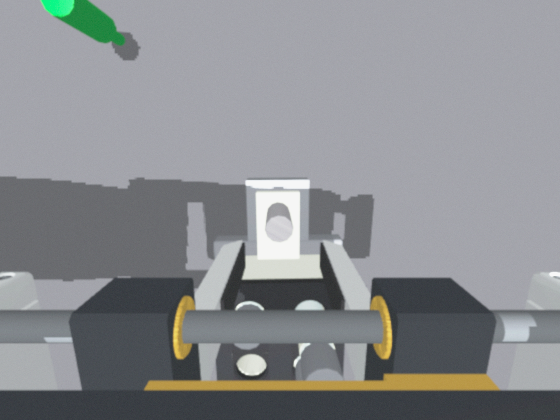

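View pics/scene9.png

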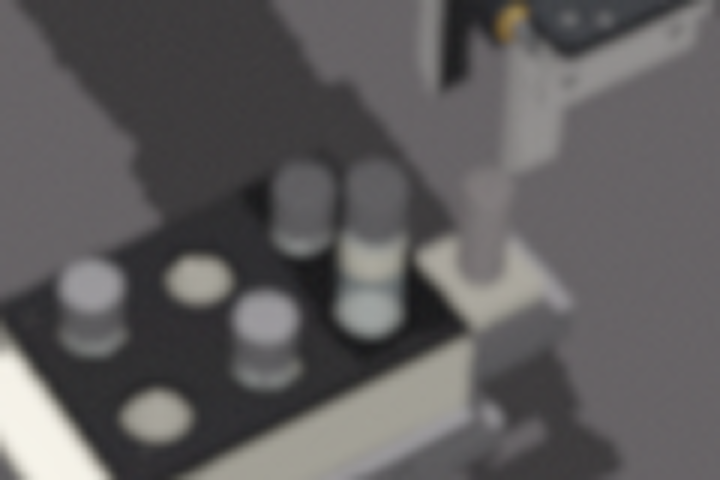

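Call:
drive_tool:
  moves:
    - {"dx":0,"dy":0,"dz":-0.3,"roll":0,"gripper":0.5}
    - {"dx":0,"dy":0,"dz":-0.25,"roll":0,"gripper":0.5}
    - {"dx":-0.15,"dy":0.06,"dz":-0.05,"roll":0,"gripper":0.5}
    - {"dx":-0.2,"dy":0.08,"dz":0,"roll":0,"gripper":0.5}
    - {"dx":-0.15,"dy":0.07,"dz":0,"roll":0,"gripper":0.5}
    - {"dx":-0.07,"dy":0.03,"dz":0,"roll":0,"gripper":0.5}
    - {"dx":0,"dy":0,"dz":0,"roll":0,"gripper":0.5}
    - {"dx":0,"dy":0,"dz":0,"roll":0,"gripper":0.5}

```text
time: 12.2
eef_pos: [565.9, -25.6, 190.0]
tcp_rot: [[-0.012, 1.0, 0.006], [1.0, 0.012, 0.013], [0.013, 0.006, -1.0]]
force: [-0.0, -0.1, -0.2]
grip_width: 46.8
```

```bash
python3 look.py 10 wrist,0,420,0,560,1 side,150,260,210,310,7; python3 - <<'E'
from h import *
import pickle
c=pickle.load(open("wrist10.pkl","rb")); P=cloud(c); s=observe(); print(proj(c,s["eef_pos"]))
c=pickle.load(open("wrist9.pkl","rb")); P=cloud(c); Q=P[215:238,262:296].reshape(-1,3); t=Q[Q[:,2]>80]; print("pin top",len(t),np.median(t,0).round(1))
E
```

```text
12.2 [565.86 -25.58 190.  ] [[-0.012, 1.0, 0.006], [1.0, 0.012, 0.013], [0.013, 0.006, -1.0]] [-0.  -0.1 -0.2] 46.8
(np.float64(251.4821647822476), np.float64(281.1769406593324))
pin top 570 [542.6  52.6  88.1]
```

View pics/wrist10.png

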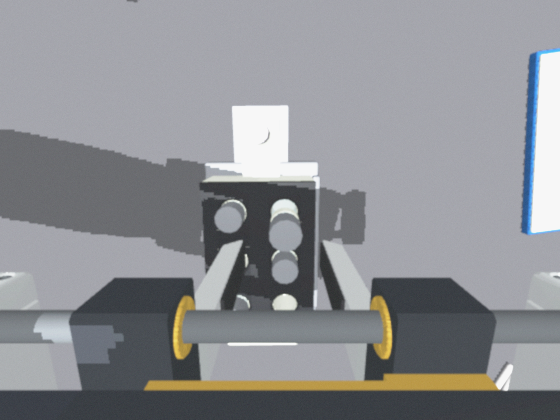

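View pics/side10.png

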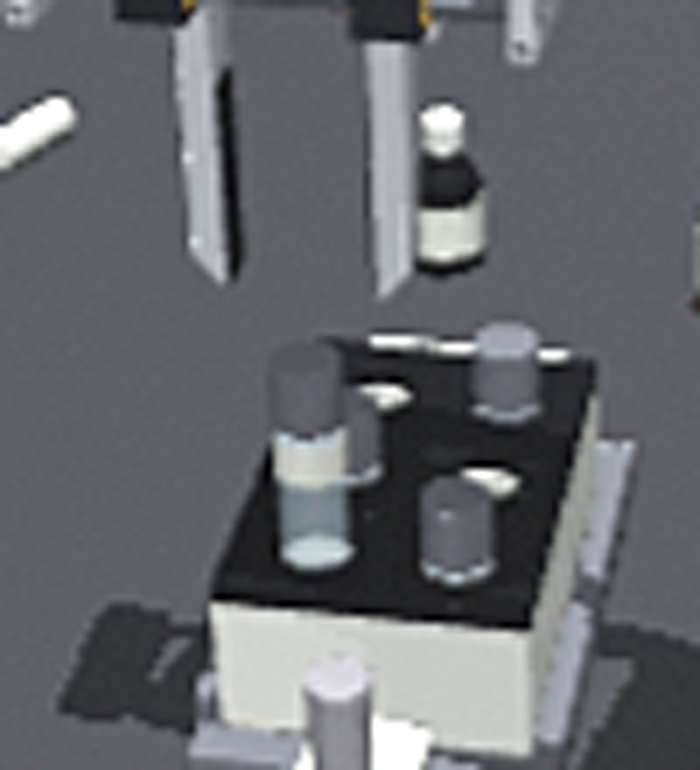

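```bash
python3 - <<'E'
from h import *
import pickle
c=pickle.load(open("wrist10.pkl","rb")); P=cloud(c)
m=np.zeros(P.shape[:2],bool); m[205:255,265:305]=True; m&=(P[...,2]>155)&(P[...,2]<166)
Q=P[m]; print(len(Q),Q.mean(0).round(1),cv2.minEnclosingCircle(np.ascontiguousarray(Q[:,:2],dtype=np.float32)))
f=foc(c); o=c["T"][:3,3]
r,k=np.argwhere(m).mean(0); d=c["T"][:3,:3]@np.array([(k-c["cx"])/f,-(r-c["cy"])/f,-1]); print(r,k,(o+d*(160-o[2])/d[2]).round(1))
E
```

```text
889 [569.  -23.4 159.9] ((569.0380249023438, -23.915019989013672), 12.443512916564941)
234.2384701912261 285.3757030371204 [569.  -23.3 160. ]
```

Call:
drive_tool:
  moves:
    - {"dx":0,"dy":0.018,"dz":0,"roll":0,"gripper":0.5}
    - {"dx":0,"dy":0,"dz":0.1,"roll":0,"gripper":0.5}
    - {"dx":0,"dy":0,"dz":0.14,"roll":0,"gripper":0.5}
    - {"dx":0,"dy":0,"dz":0.14,"roll":0,"gripper":0.5}
    - {"dx":0,"dy":0,"dz":0.08,"roll":0,"gripper":0.4}
    - {"dx":0,"dy":0,"dz":0.02,"roll":0,"gripper":0.35}
    - {"dx":0,"dy":0,"dz":0,"roll":0,"gripper":0.35}
    - {"dx":0,"dy":0,"dz":0,"roll":0,"gripper":0.35}

```text
time: 13.3
eef_pos: [567.6, -23.1, 127.7]
tcp_rot: [[-0.015, 1.0, 0.005], [1.0, 0.015, 0.013], [0.013, 0.005, -1.0]]
force: [0.1, 0.2, -0.1]
grip_width: 33.3
```

```bash
python3 look.py 11 wrist,180,340,200,360,4 side,150,260,210,310,7 scene,190,280,230,350,6
```

```text
13.3 [567.59 -23.05 127.68] [[-0.015, 1.0, 0.005], [1.0, 0.015, 0.013], [0.013, 0.005, -1.0]] [ 0.1  0.2 -0.1] 33.3
```

View pics/wrist11.png

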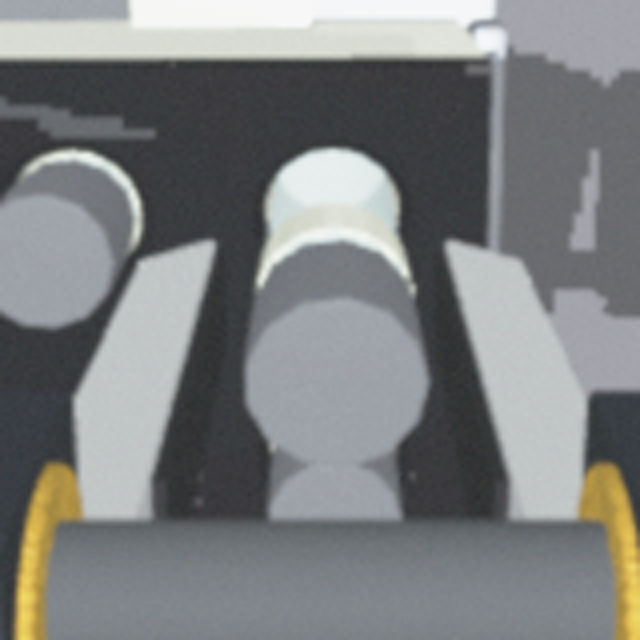

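View pics/side11.png

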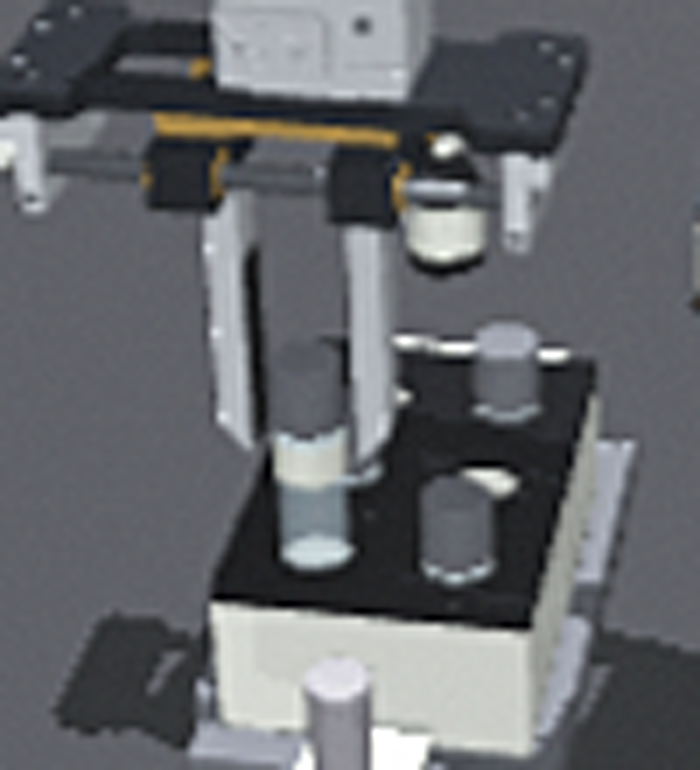

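View pics/scene11.png

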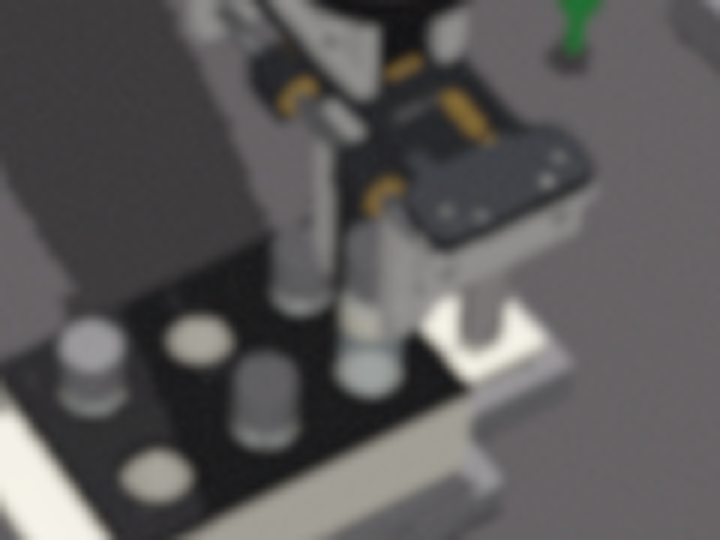

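Call:
drive_tool:
  moves:
    - {"dx":0,"dy":0.005,"dz":0,"roll":0,"gripper":0}
    - {"dx":0,"dy":0,"dz":0,"roll":0,"gripper":0}
    - {"dx":0,"dy":0,"dz":0,"roll":0,"gripper":0}
    - {"dx":0.001,"dy":0,"dz":-0.05,"roll":0,"gripper":0}
    - {"dx":0.001,"dy":0.001,"dz":-0.1,"roll":0,"gripper":0}
    - {"dx":0.001,"dy":0.001,"dz":-0.1,"roll":0,"gripper":0}
    - {"dx":0.001,"dy":0.001,"dz":-0.12,"roll":0,"gripper":0}
    - {"dx":0.001,"dy":0,"dz":-0.12,"roll":0,"gripper":0}

```text
time: 14.45
eef_pos: [568.2, -23.2, 190.8]
tcp_rot: [[-0.015, 1.0, 0.005], [1.0, 0.015, 0.013], [0.013, 0.005, -1.0]]
force: [-0.2, 0.1, -0.9]
grip_width: 24.0
```

```bash
python3 look.py 12 side,120,290,190,330,5
```

```text
14.45 [568.24 -23.2  190.77] [[-0.015, 1.0, 0.005], [1.0, 0.015, 0.013], [0.013, 0.005, -1.0]] [-0.2  0.1 -0.9] 24.0
```

View pics/side12.png

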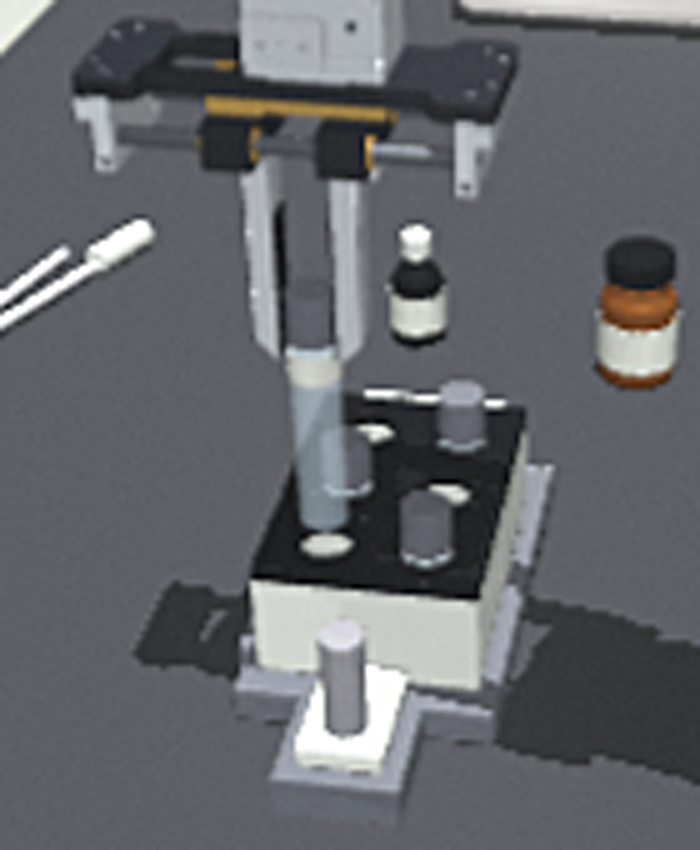

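Call:
drive_tool:
  moves:
    - {"dx":0.1,"dy":-0.02,"dz":-0.2,"roll":0,"gripper":0}
    - {"dx":0.25,"dy":-0.08,"dz":-0.15,"roll":0,"gripper":0}
    - {"dx":0.4,"dy":-0.14,"dz":0,"roll":0,"gripper":0}
    - {"dx":0.5,"dy":-0.18,"dz":0,"roll":0,"gripper":0}
    - {"dx":0.5,"dy":-0.18,"dz":0,"roll":0,"gripper":0}
    - {"dx":0.5,"dy":-0.18,"dz":0,"roll":0,"gripper":0}
    - {"dx":0.5,"dy":-0.18,"dz":0,"roll":0,"gripper":0}
    - {"dx":0.3,"dy":-0.12,"dz":0,"roll":0,"gripper":0}

```text
time: 15.5
eef_pos: [438.1, 340.2, 244.9]
tcp_rot: [[-0.007, 1.0, 0.02], [1.0, 0.006, 0.014], [0.014, 0.02, -1.0]]
force: [0.4, 0.4, -0.4]
grip_width: 24.0
```

```bash
python3 look.py 13; python3 - <<'E'
from plan import *
plan([435,348,110],None,7)
E
```

```text
15.5 [438.11 340.18 244.95] [[-0.007, 1.0, 0.02], [1.0, 0.006, 0.014], [0.014, 0.02, -1.0]] [ 0.4  0.4 -0.4] 24.0
t 15.5 p [438.1 340.2 244.9] phi 0.4 tilt 1.38 grip 24.0 F [ 0.4  0.4 -0.4]
{'dx': 0.009, 'dy': -0.004, 'dz': 0.161, 'roll': -0.0}
{'dx': 0.009, 'dy': -0.004, 'dz': 0.161, 'roll': -0.0}
{'dx': 0.009, 'dy': -0.004, 'dz': 0.161, 'roll': -0.0}
{'dx': 0.009, 'dy': -0.004, 'dz': 0.161, 'roll': -0.0}
{'dx': 0.009, 'dy': -0.004, 'dz': 0.161, 'roll': -0.0}
{'dx': 0.009, 'dy': -0.004, 'dz': 0.161, 'roll': -0.0}
{'dx': 0.009, 'dy': -0.004, 'dz': 0.161, 'roll': -0.0}
```

Call:
drive_tool:
  moves:
    - {"dx":0.04,"dy":-0.03,"dz":0,"roll":0,"gripper":0}
    - {"dx":0,"dy":-0.01,"dz":0.15,"roll":0,"gripper":0}
    - {"dx":0,"dy":0,"dz":0.25,"roll":0,"gripper":0}
    - {"dx":0,"dy":0,"dz":0.25,"roll":0,"gripper":0}
    - {"dx":0,"dy":0,"dz":0.25,"roll":0,"gripper":0}
    - {"dx":0,"dy":0,"dz":0.15,"roll":0,"gripper":0}
    - {"dx":0,"dy":0,"dz":0.05,"roll":0,"gripper":0}
    - {"dx":0,"dy":0,"dz":0,"roll":0,"gripper":0}

```text
time: 16.5
eef_pos: [436.6, 338.0, 103.5]
tcp_rot: [[0.001, 1.0, 0.016], [1.0, -0.001, 0.007], [0.007, 0.016, -1.0]]
force: [0.5, -0.8, 0.0]
grip_width: 24.5
```

```bash
python3 look.py 14 side,220,420,180,400,3.5 wrist,0,420,0,560,1 scene,120,240,300,440,5
```

```text
16.5 [436.65 338.01 103.49] [[0.001, 1.0, 0.016], [1.0, -0.001, 0.007], [0.007, 0.016, -1.0]] [ 0.5 -0.8  0. ] 24.5
```

View pics/side14.png

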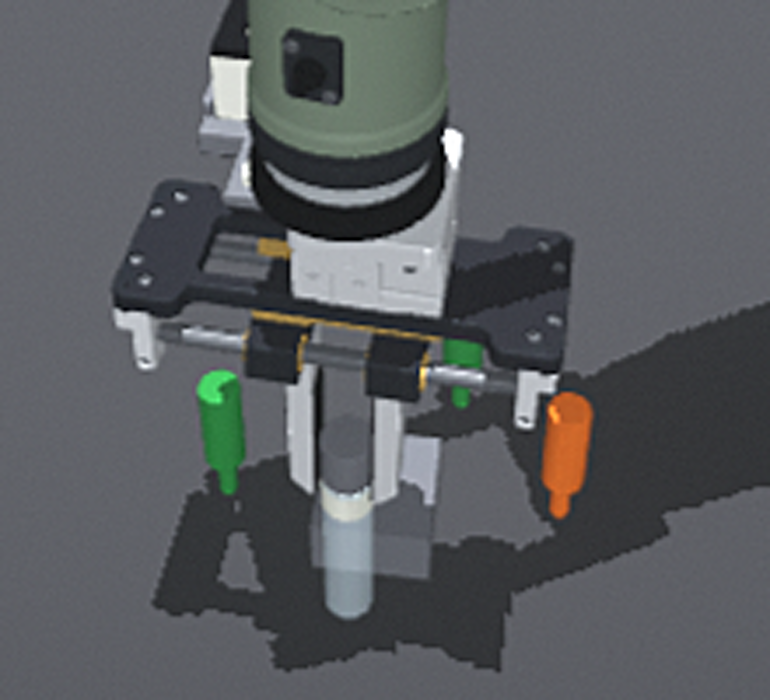

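View pics/wrist14.png

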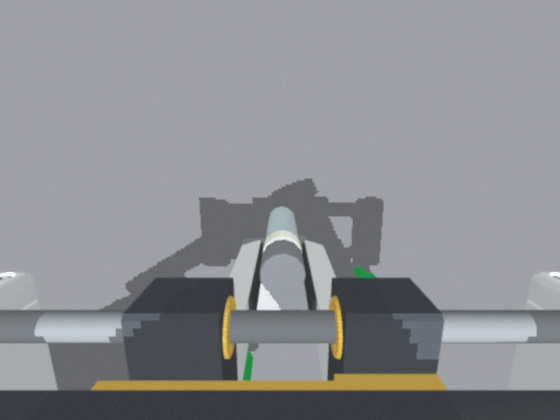

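View pics/scene14.png

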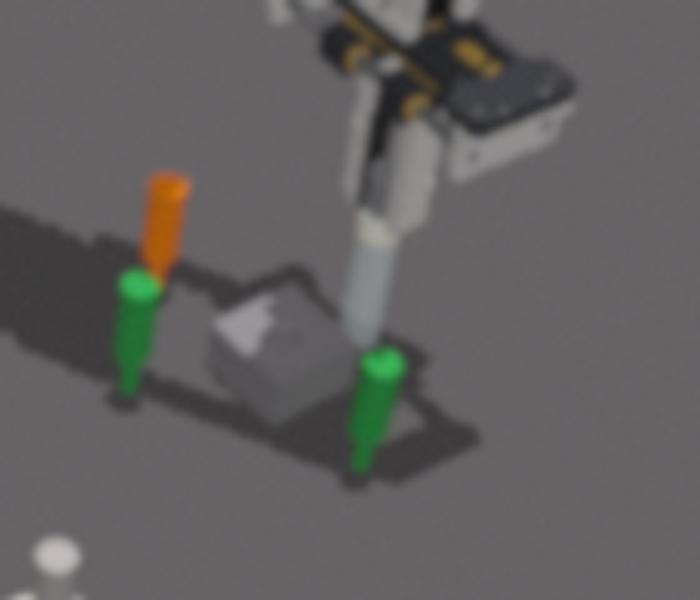

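Call:
drive_tool:
  moves:
    - {"dx":-0.06,"dy":0,"dz":0,"roll":0,"gripper":0}
    - {"dx":-0.07,"dy":0,"dz":0,"roll":0,"gripper":0}
    - {"dx":-0.07,"dy":0,"dz":0,"roll":0,"gripper":0}
    - {"dx":-0.06,"dy":0,"dz":0,"roll":0,"gripper":0}
    - {"dx":-0.05,"dy":0,"dz":0,"roll":0,"gripper":0}
    - {"dx":-0.03,"dy":0,"dz":0,"roll":0,"gripper":0}
    - {"dx":0,"dy":0,"dz":0,"roll":0,"gripper":0}
    - {"dx":0,"dy":0,"dz":0,"roll":0,"gripper":0}

```text
time: 17.65
eef_pos: [438.3, 299.3, 107.3]
tcp_rot: [[0.001, 1.0, 0.023], [1.0, -0.001, 0.018], [0.018, 0.023, -1.0]]
force: [-0.6, 2.7, -1.7]
grip_width: 24.1
```

```bash
python3 look.py 15 side,220,420,180,400,3.5 scene,120,240,300,440,5
```

```text
17.65 [438.33 299.34 107.3 ] [[0.001, 1.0, 0.023], [1.0, -0.001, 0.018], [0.018, 0.023, -1.0]] [-0.6  2.7 -1.7] 24.1
```

View pics/side15.png

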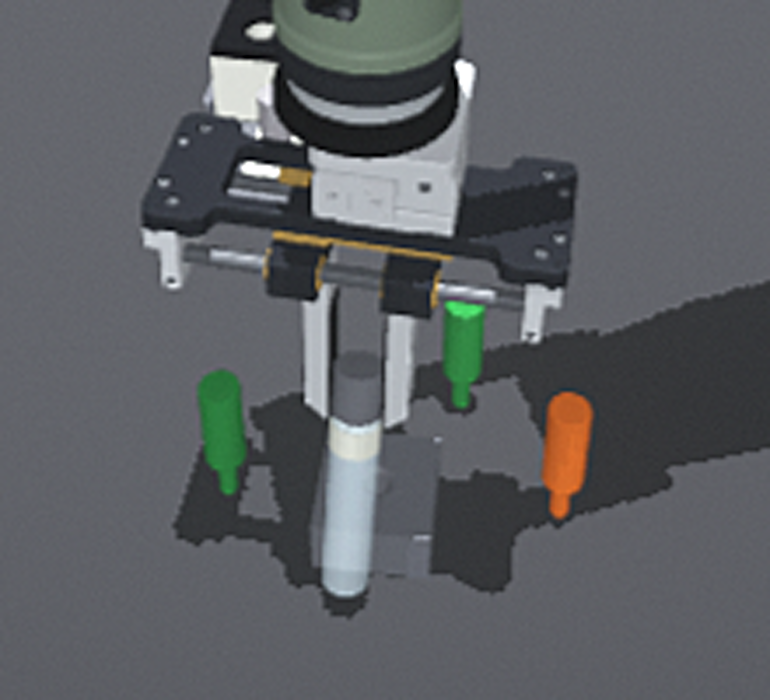

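View pics/scene15.png

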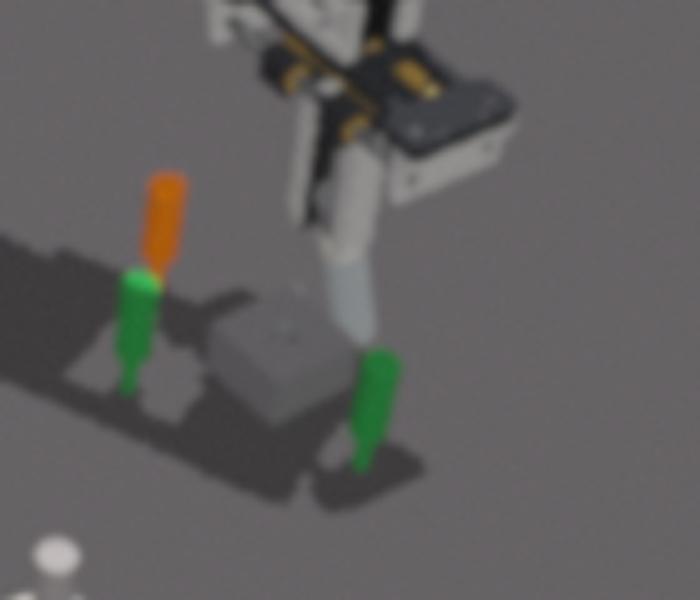

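Call:
drive_tool:
  moves:
    - {"dx":-0.05,"dy":0,"dz":0.03,"roll":0,"gripper":0}
    - {"dx":-0.06,"dy":0,"dz":0.04,"roll":0,"gripper":0}
    - {"dx":-0.06,"dy":0,"dz":0.05,"roll":0,"gripper":0}
    - {"dx":-0.06,"dy":0,"dz":0.05,"roll":0,"gripper":0}
    - {"dx":-0.05,"dy":0,"dz":0.04,"roll":0,"gripper":0}
    - {"dx":-0.02,"dy":0,"dz":0.01,"roll":0,"gripper":0}
    - {"dx":0,"dy":0,"dz":0,"roll":0,"gripper":0}
    - {"dx":0,"dy":0,"dz":0,"roll":0,"gripper":0}

```text
time: 18.75
eef_pos: [440.4, 259.9, 79.0]
tcp_rot: [[0.0, 1.0, 0.025], [1.0, -0.001, 0.015], [0.015, 0.025, -1.0]]
force: [1.0, 1.5, 0.4]
grip_width: 24.1
```

```bash
python3 look.py 16 side,220,420,180,400,3.5 scene,120,240,300,440,5
```

```text
18.75 [440.43 259.87  78.99] [[0.0, 1.0, 0.025], [1.0, -0.001, 0.015], [0.015, 0.025, -1.0]] [1.  1.5 0.4] 24.1
```

View pics/side16.png

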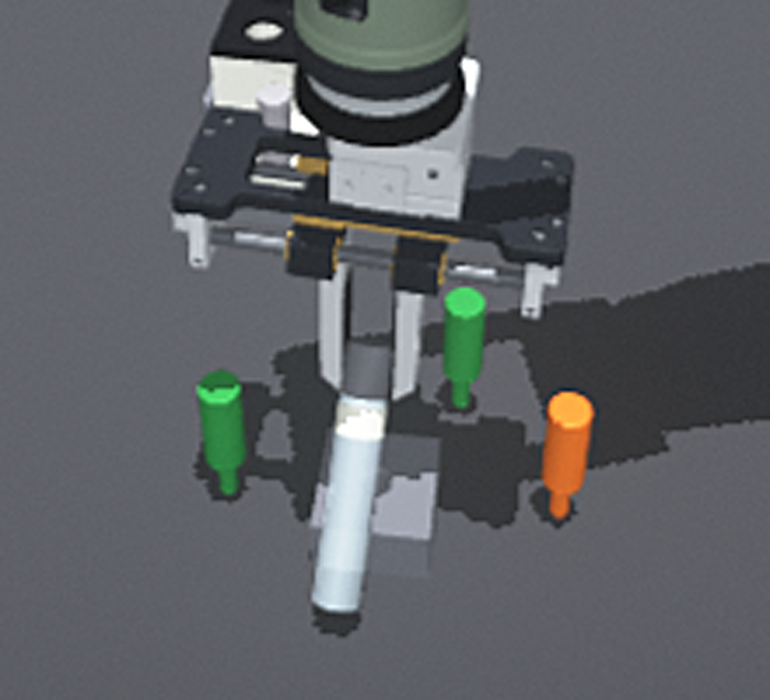

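View pics/scene16.png

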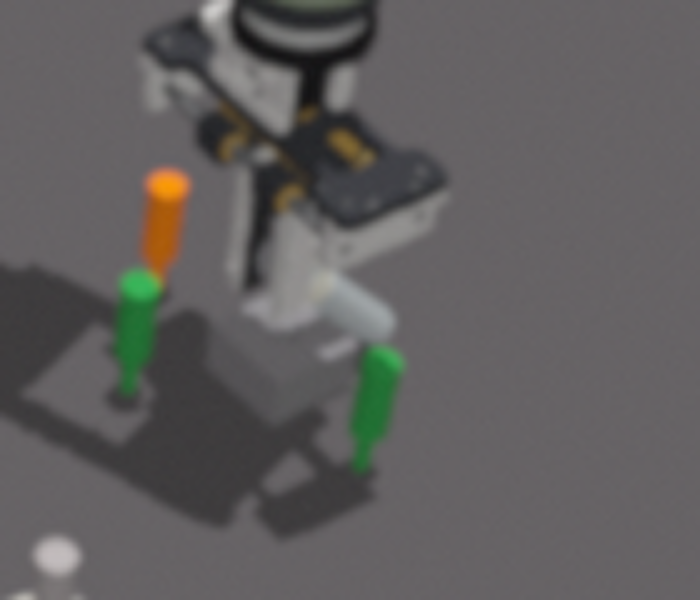

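```bash
cat > tilt.py <<'E'
from h import *
import pickle,sys
from scipy.optimize import least_squares
def fit(c,R=12.0,tcp=None):
    P=cloud(c).reshape(-1,3); g=tcp+np.array([0,0,19.])
    P=P[~np.isnan(P[:,0])]
    d=np.linalg.norm(P-g,axis=1)
    return P,g,d
s=observe(); tcp=np.array(s["eef_pos"]); g=tcp-np.array(s["tcp_rot"])[:,2]*19
def res(p,Q):
    a=np.array([p[3],1,p[2]]); a/=np.linalg.norm(a)   # axis direction cap->bottom ~ (kx, +1, slope)
    o=np.array([p[0],g[1],p[1]])
    v=Q-o; r=np.linalg.norm(v-np.outer(v@a,a),axis=1); return r-12
for f in sys.argv[1:]:
    c=pickle.load(open(f,"rb")); P=cloud(c); Q=P.reshape(-1,3)
    m=(abs(Q[:,0]-g[0])<22)&(Q[:,1]>g[1]+14)&(Q[:,1]<g[1]+95)
    # near the 45deg band
    h=(Q[:,2]-g[2])+(Q[:,1]-g[1]); m&=(abs(h)<35)
    if "park" in f: m&=Q[:,2]>37
    Q=Q[m]; print(f,len(Q))
    if len(Q)<50: continue
    r=least_squares(res,[g[0],g[2],-1,0],args=(Q,),loss="soft_l1",f_scale=1.5)
    p=r.x; a=np.array([p[3],1,p[2]]); a/=np.linalg.norm(a)
    print(" axis",a.round(3),"tilt",np.degrees(np.arccos(-a[2])).round(1),"med res",np.median(abs(res(p,Q))).round(2),"o-g",(p[0]-g[0]).round(1),(p[1]-g[2]).round(1))
E
python3 - <<'E'
from h import *
import pickle
c=pickle.load(open("side16.pkl","rb")); P=cloud(c)
for rc in ((337,283),(350,281),(365,279),(380,277),(390,276)): print(rc,P[rc].round(1))
E
python3 tilt.py side16.pkl scene16.pkl
```

```text
(337, 283) [439.  293.1  95.7]
(350, 281) [439.9 307.5  79.4]
(365, 279) [440.4 324.   61.1]
(380, 277) [440.9 340.7  43.3]
(390, 276) [440.7 351.2  31. ]
side16.pkl 1552
 axis [-0.024  0.64  -0.768] tilt 39.8 med res 2.27 o-g 2.7 18.5
scene16.pkl 246
 axis [ 0.081  0.562 -0.823] tilt 34.6 med res 3.67 o-g -2.9 21.8
```

Call:
drive_tool:
  moves:
    - {"dx":0,"dy":0,"dz":-0.1,"roll":0,"gripper":0}
    - {"dx":0,"dy":0,"dz":-0.2,"roll":0,"gripper":0}
    - {"dx":0,"dy":0,"dz":-0.3,"roll":0,"gripper":0}
    - {"dx":0,"dy":0,"dz":-0.3,"roll":0,"gripper":0}
    - {"dx":0,"dy":0,"dz":-0.3,"roll":0,"gripper":0}
    - {"dx":0,"dy":0,"dz":-0.15,"roll":0,"gripper":0}
    - {"dx":0,"dy":0,"dz":0,"roll":0,"gripper":0}
    - {"dx":0,"dy":0,"dz":0,"roll":0,"gripper":0}

```text
time: 19.85
eef_pos: [433.4, 254.8, 247.9]
tcp_rot: [[-0.002, 1.0, 0.022], [1.0, 0.002, 0.007], [0.006, 0.022, -1.0]]
force: [0.4, 0.3, -0.9]
grip_width: 23.7
```

```bash
python3 look.py 17 side,120,400,180,400,2.6 scene,90,230,290,440,5 wrist,150,350,200,380,4; python3 tilt.py side17.pkl scene17.pkl wrist17.pkl
```

```text
19.85 [433.42 254.85 247.9 ] [[-0.002, 1.0, 0.022], [1.0, 0.002, 0.007], [0.006, 0.022, -1.0]] [ 0.4  0.3 -0.9] 23.7
side17.pkl 1285
 axis [ 0.013  0.612 -0.791] tilt 37.8 med res 0.5 o-g 0.9 17.2
scene17.pkl 185
 axis [ 0.01   0.614 -0.789] tilt 37.9 med res 0.87 o-g 1.0 13.3
wrist17.pkl 4816
 axis [ 0.014  0.611 -0.792] tilt 37.7 med res 0.28 o-g 0.6 15.1
```

View pics/side17.png

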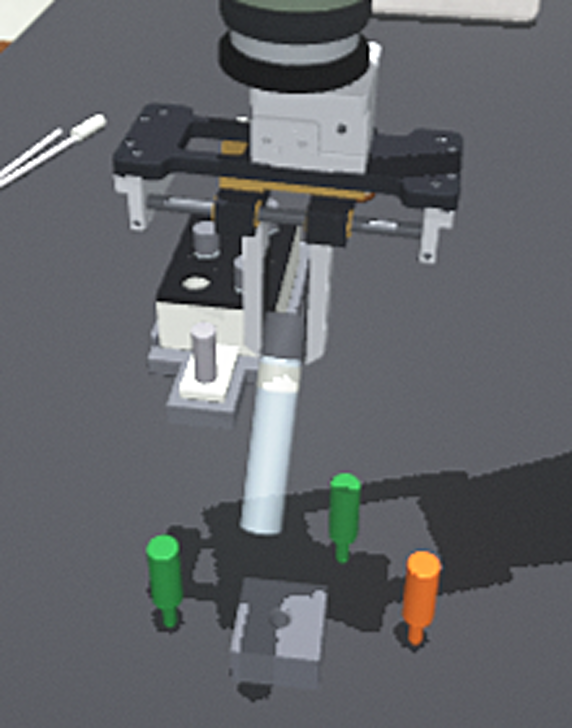

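View pics/scene17.png

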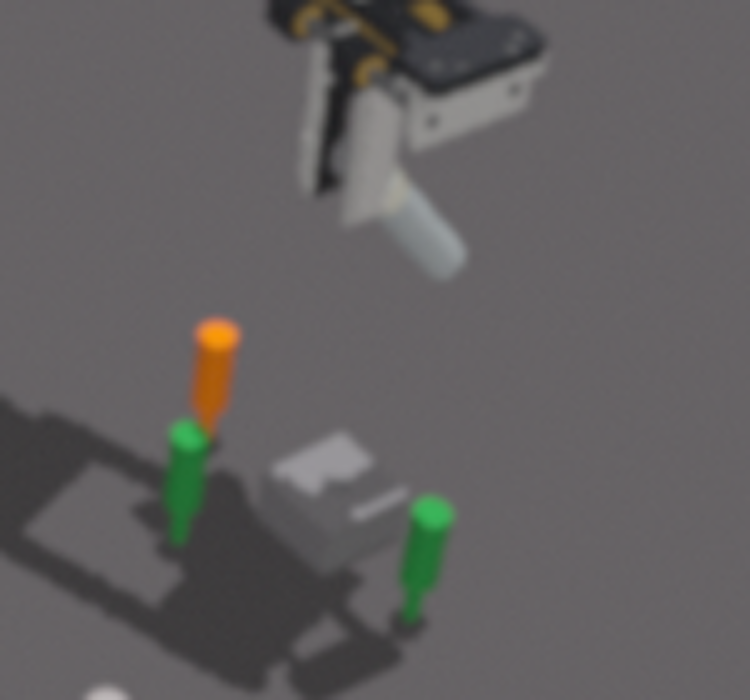

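View pics/wrist17.png

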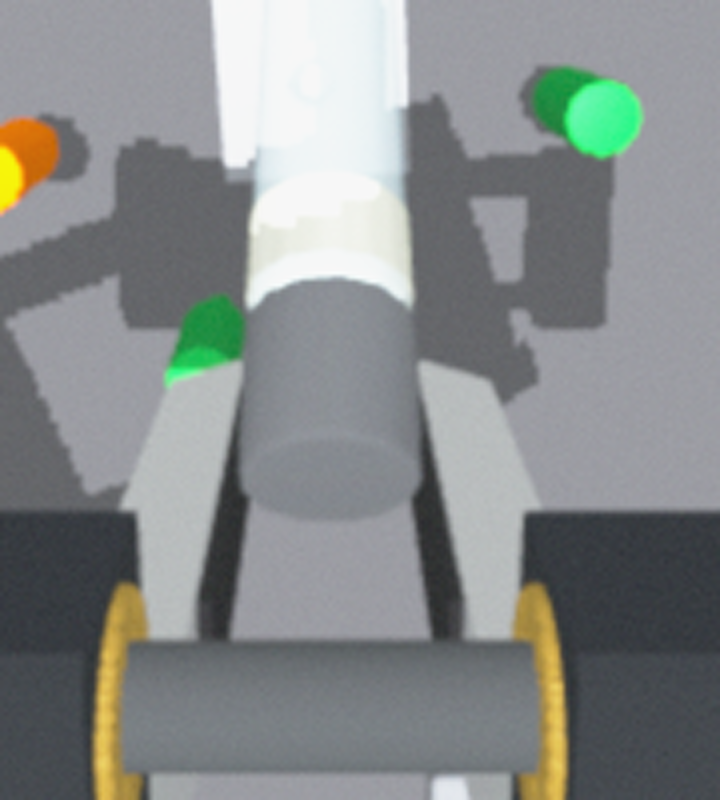

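Call:
drive_tool:
  moves:
    - {"dx":0.06,"dy":0,"dz":0.1,"roll":0,"gripper":0}
    - {"dx":0.06,"dy":0,"dz":0.2,"roll":0,"gripper":0}
    - {"dx":0.02,"dy":0,"dz":0.3,"roll":0,"gripper":0}
    - {"dx":0,"dy":0,"dz":0.3,"roll":0,"gripper":0}
    - {"dx":0,"dy":0,"dz":0.25,"roll":0,"gripper":0}
    - {"dx":0,"dy":0,"dz":0.15,"roll":0,"gripper":0}
    - {"dx":0,"dy":0,"dz":0.03,"roll":0,"gripper":0}
    - {"dx":0,"dy":0,"dz":0,"roll":0,"gripper":0}

```text
time: 21.0
eef_pos: [430.7, 273.3, 73.4]
tcp_rot: [[-0.003, 1.0, 0.008], [1.0, 0.003, 0.001], [0.001, 0.008, -1.0]]
force: [0.6, -1.0, 0.8]
grip_width: 23.7
```

```bash
python3 look.py 18 wrist,150,350,200,380,4 side,220,420,180,400,3.5; python3 tilt.py wrist18.pkl side18.pkl
```

```text
21.0 [430.72 273.29  73.36] [[-0.003, 1.0, 0.008], [1.0, 0.003, 0.001], [0.001, 0.008, -1.0]] [ 0.6 -1.   0.8] 23.7
wrist18.pkl 6959
 axis [-0.002  0.608 -0.794] tilt 37.5 med res 0.69 o-g 0.7 14.6
side18.pkl 1526
 axis [-0.012  0.603 -0.798] tilt 37.1 med res 1.48 o-g 1.5 17.3
```

View pics/side18.png

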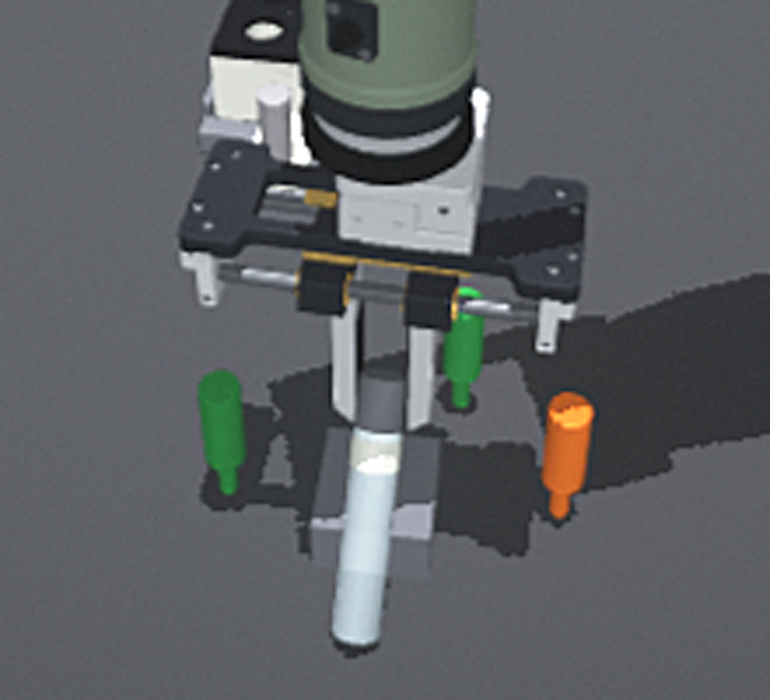

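Call:
drive_tool:
  moves:
    - {"dx":-0.04,"dy":0,"dz":0,"roll":0,"gripper":0}
    - {"dx":-0.05,"dy":0,"dz":0,"roll":0,"gripper":0}
    - {"dx":-0.05,"dy":0,"dz":0,"roll":0,"gripper":0}
    - {"dx":-0.05,"dy":0,"dz":0,"roll":0,"gripper":0}
    - {"dx":-0.03,"dy":0,"dz":0,"roll":0,"gripper":0}
    - {"dx":0,"dy":0,"dz":0,"roll":0,"gripper":0}
    - {"dx":0,"dy":0,"dz":0,"roll":0,"gripper":0}
    - {"dx":0,"dy":0,"dz":0,"roll":0,"gripper":0}

```text
time: 22.1
eef_pos: [433.3, 247.1, 77.0]
tcp_rot: [[-0.002, 1.0, 0.015], [1.0, 0.002, 0.007], [0.007, 0.015, -1.0]]
force: [-0.7, -0.1, 1.0]
grip_width: 23.8
```

```bash
python3 look.py 19 wrist,150,350,200,380,4 side,220,420,180,400,3.5; python3 tilt.py wrist19.pkl side19.pkl
```

```text
22.1 [433.29 247.06  77.01] [[-0.002, 1.0, 0.015], [1.0, 0.002, 0.007], [0.007, 0.015, -1.0]] [-0.7 -0.1  1. ] 23.8
wrist19.pkl 6234
 axis [-0.042  0.633 -0.773] tilt 39.4 med res 3.0 o-g 2.6 21.5
side19.pkl 1103
 axis [-0.041  0.585 -0.81 ] tilt 35.9 med res 4.57 o-g 2.6 26.9
```

View pics/wrist19.png

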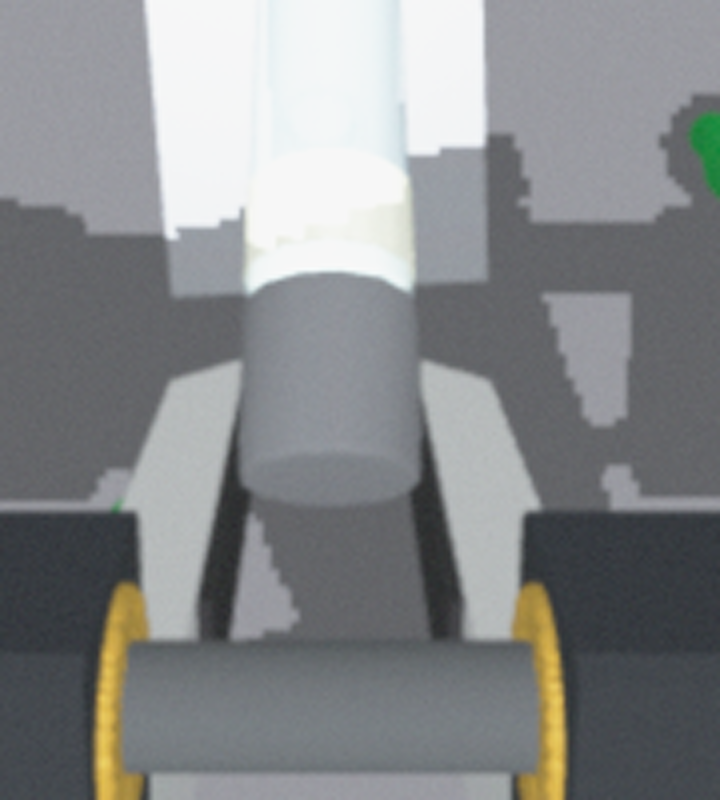

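```bash
sed -i 's/m&=(abs(h)<35)/m\&=(h>6)\&(h<40)/' tilt.py; python3 tilt.py wrist19.pkl side19.pkl
```

```text
wrist19.pkl 5741
 axis [ 0.007  0.746 -0.666] tilt 48.3 med res 0.3 o-g 0.6 13.9
side19.pkl 860
 axis [ 0.006  0.742 -0.67 ] tilt 47.9 med res 0.53 o-g 1.0 15.6
```

Call:
drive_tool:
  moves:
    - {"dx":0,"dy":0,"dz":-0.1,"roll":0,"gripper":0}
    - {"dx":0,"dy":0,"dz":-0.2,"roll":0,"gripper":0}
    - {"dx":0,"dy":0,"dz":-0.3,"roll":0,"gripper":0}
    - {"dx":0,"dy":0,"dz":-0.35,"roll":0,"gripper":0}
    - {"dx":0,"dy":0,"dz":-0.35,"roll":0,"gripper":0}
    - {"dx":0,"dy":0,"dz":-0.2,"roll":0,"gripper":0}
    - {"dx":0,"dy":0,"dz":-0.05,"roll":0,"gripper":0}
    - {"dx":0,"dy":0,"dz":0,"roll":0,"gripper":0}

```text
time: 23.2
eef_pos: [428.8, 243.5, 270.3]
tcp_rot: [[-0.003, 1.0, 0.013], [1.0, 0.003, 0.0], [0.0, 0.013, -1.0]]
force: [-0.0, 0.7, -1.6]
grip_width: 23.7
```

```bash
python3 look.py 20 wrist,150,350,200,380,4 side,120,400,180,400,2.6 scene,80,300,140,420,2.8; python3 tilt.py wrist20.pkl side20.pkl scene20.pkl
```

```text
23.2 [428.79 243.53 270.31] [[-0.003, 1.0, 0.013], [1.0, 0.003, 0.0], [0.0, 0.013, -1.0]] [-0.   0.7 -1.6] 23.7
wrist20.pkl 5472
 axis [ 0.006  0.676 -0.737] tilt 42.5 med res 0.29 o-g 1.3 16.4
side20.pkl 1323
 axis [-0.027  0.83  -0.557] tilt 56.2 med res 3.09 o-g 2.3 8.8
scene20.pkl 122
 axis [-0.008  0.674 -0.739] tilt 42.4 med res 0.88 o-g 1.8 13.2
```

View pics/side20.png

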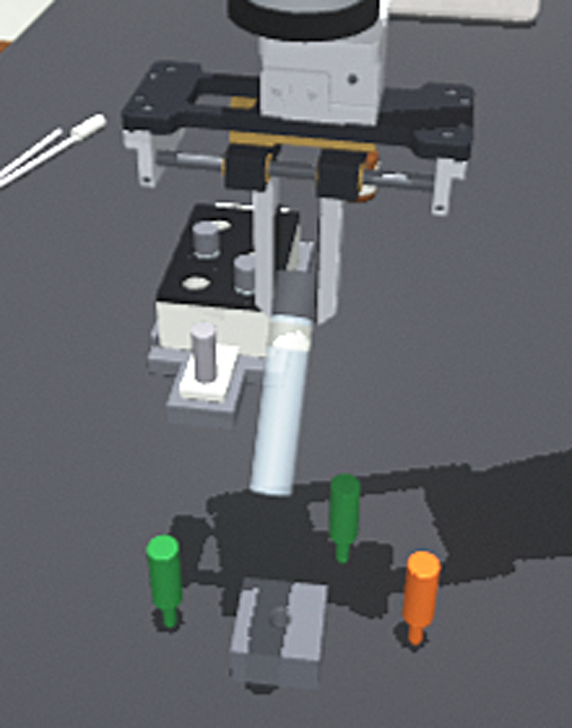

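View pics/scene20.png

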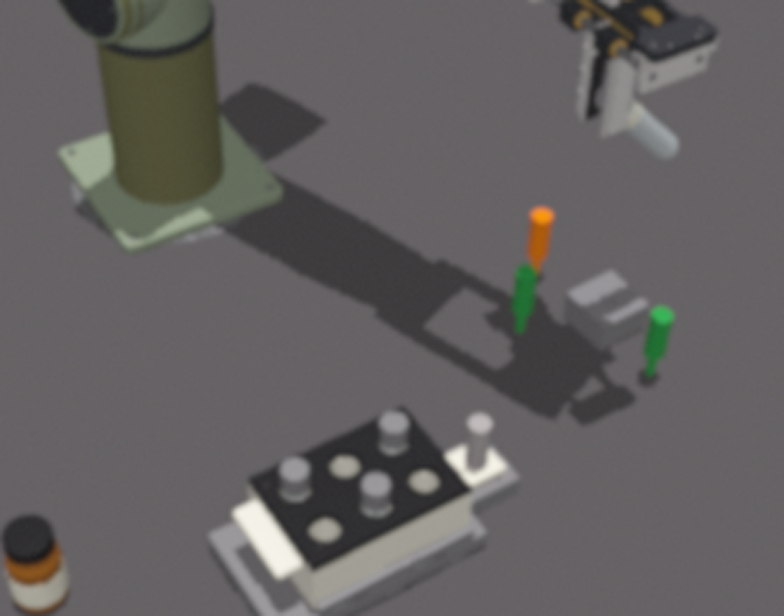

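Call:
drive_tool:
  moves:
    - {"dx":0.06,"dy":0.02,"dz":0.15,"roll":0,"gripper":0}
    - {"dx":0.08,"dy":0.02,"dz":0.25,"roll":0,"gripper":0}
    - {"dx":0.04,"dy":0,"dz":0.35,"roll":0,"gripper":0}
    - {"dx":0,"dy":0,"dz":0.35,"roll":0,"gripper":0}
    - {"dx":0,"dy":0,"dz":0.25,"roll":0,"gripper":0}
    - {"dx":0,"dy":0,"dz":0.12,"roll":0,"gripper":0}
    - {"dx":0,"dy":0,"dz":0.03,"roll":0,"gripper":0}
    - {"dx":0,"dy":0,"dz":0,"roll":0,"gripper":0}

```text
time: 24.35
eef_pos: [427.9, 265.0, 71.4]
tcp_rot: [[-0.004, 1.0, -0.005], [1.0, 0.004, -0.006], [-0.006, -0.005, -1.0]]
force: [-0.6, -0.1, -0.3]
grip_width: 23.8
```

```bash
python3 look.py 21 wrist,150,350,200,380,4; python3 tilt.py wrist21.pkl
```

```text
24.35 [427.89 265.    71.36] [[-0.004, 1.0, -0.005], [1.0, 0.004, -0.006], [-0.006, -0.005, -1.0]] [-0.6 -0.1 -0.3] 23.8
wrist21.pkl 5530
 axis [-0.007  0.68  -0.734] tilt 42.8 med res 0.3 o-g 0.7 14.3
```

Now push 22 mm to the right, then start a gentle lift.

Call:
drive_tool:
  moves:
    - {"dx":-0.04,"dy":0.01,"dz":0,"roll":0,"gripper":0}
    - {"dx":-0.05,"dy":0,"dz":0,"roll":0,"gripper":0}
    - {"dx":-0.05,"dy":0,"dz":0,"roll":0,"gripper":0}
    - {"dx":-0.04,"dy":0,"dz":0,"roll":0,"gripper":0}
    - {"dx":-0.01,"dy":0,"dz":0,"roll":0,"gripper":0}
    - {"dx":0,"dy":0,"dz":0,"roll":0,"gripper":0}
    - {"dx":0,"dy":0,"dz":0,"roll":0,"gripper":0}
    - {"dx":0,"dy":0,"dz":0,"roll":0,"gripper":0}

```text
time: 25.4
eef_pos: [433.0, 242.6, 76.0]
tcp_rot: [[-0.003, 1.0, 0.004], [1.0, 0.003, -0.0], [-0.0, 0.004, -1.0]]
force: [0.6, 0.5, -0.1]
grip_width: 23.7
```

```bash
python3 look.py 22 wrist,150,350,200,380,4; python3 tilt.py wrist22.pkl
```

```text
25.4 [433.04 242.61  76.03] [[-0.003, 1.0, 0.004], [1.0, 0.003, -0.0], [-0.0, 0.004, -1.0]] [ 0.6  0.5 -0.1] 23.7
wrist22.pkl 5169
 axis [ 0.001  0.762 -0.647] tilt 49.7 med res 0.34 o-g 0.7 14.3
```

Call:
drive_tool:
  moves:
    - {"dx":0,"dy":0,"dz":-0.1,"roll":0,"gripper":0}
    - {"dx":0,"dy":0,"dz":-0.2,"roll":0,"gripper":0}
    - {"dx":0,"dy":0,"dz":-0.3,"roll":0,"gripper":0}
    - {"dx":0,"dy":0,"dz":-0.35,"roll":0,"gripper":0}
    - {"dx":0,"dy":0,"dz":-0.35,"roll":0,"gripper":0}
    - {"dx":0,"dy":0,"dz":-0.2,"roll":0,"gripper":0}
    - {"dx":0,"dy":0,"dz":-0.05,"roll":0,"gripper":0}
    - {"dx":0,"dy":0,"dz":0,"roll":0,"gripper":0}

```text
time: 26.45
eef_pos: [430.7, 240.1, 269.6]
tcp_rot: [[-0.003, 1.0, 0.002], [1.0, 0.003, -0.008], [-0.008, 0.002, -1.0]]
force: [0.8, 0.4, -0.9]
grip_width: 23.9
```

```bash
python3 look.py 23 wrist,150,350,200,380,4; python3 tilt.py wrist23.pkl
```

```text
26.45 [430.7  240.11 269.63] [[-0.003, 1.0, 0.002], [1.0, 0.003, -0.008], [-0.008, 0.002, -1.0]] [ 0.8  0.4 -0.9] 23.9
wrist23.pkl 5679
 axis [-0.002  0.695 -0.719] tilt 44.0 med res 0.29 o-g 1.0 15.3
```

Call:
drive_tool:
  moves:
    - {"dx":0,"dy":0,"dz":0,"roll":0,"gripper":0}
    - {"dx":0,"dy":0,"dz":0,"roll":0,"gripper":0}
    - {"dx":0,"dy":0,"dz":0,"roll":0,"gripper":0}
    - {"dx":0,"dy":0,"dz":0,"roll":0,"gripper":0}
    - {"dx":0,"dy":0,"dz":0,"roll":0,"gripper":0}
    - {"dx":0,"dy":0,"dz":0,"roll":0,"gripper":0}
    - {"dx":0,"dy":0,"dz":0,"roll":0,"gripper":0}
    - {"dx":0,"dy":0,"dz":0,"roll":0,"gripper":0}

```text
time: 27.5
eef_pos: [428.4, 239.2, 265.0]
tcp_rot: [[-0.003, 1.0, -0.006], [1.0, 0.003, -0.011], [-0.011, -0.006, -1.0]]
force: [-0.4, 0.4, -0.5]
grip_width: 23.9
```

```bash
python3 look.py 24 wrist,150,350,200,380,4 scene,80,360,120,420,2.1 side,120,400,180,400,2.6; python3 tilt.py wrist24.pkl scene24.pkl; python3 - <<'E'
from h import *
import pickle
c=pickle.load(open("scene24.pkl","rb"));P=cloud(c); g=np.array(observe()["eef_pos"])
Q=P.reshape(-1,3); m=(abs(Q[:,0]-g[0])<22)&(Q[:,1]>g[1]+14)&(Q[:,1]<g[1]+110)&(Q[:,2]>120)&(Q[:,2]<330); print("vial min z",np.percentile(Q[m][:,2],[0,2]).round(1))
s=pickle.load(open("side24.pkl","rb")); s0=pickle.load(open("side0.pkl","rb")); P=cloud(s)
m=(abs(P[...,0]-542)<15)&(abs(P[...,1]-50)<18)&(P[...,2]>75)&(P[...,2]<100); print("pin top z",np.percentile(P[m][:,2],[50,90]).round(1))
# image change in rack/bottle/decoy areas
c0=pickle.load(open("scene0.pkl","rb"))
save(c0,"scene0b.png",(80,360,120,420),2.1)
E
```

```text
27.5 [428.44 239.2  265.03] [[-0.003, 1.0, -0.006], [1.0, 0.003, -0.011], [-0.011, -0.006, -1.0]] [-0.4  0.4 -0.5] 23.9
wrist24.pkl 5678
 axis [-0.008  0.693 -0.721] tilt 43.8 med res 0.29 o-g 1.0 14.9
scene24.pkl 139
 axis [-0.003  0.695 -0.719] tilt 44.0 med res 0.86 o-g 0.5 12.7
vial min z [198.8 203.4]
pin top z [87.  89.2]
```

View pics/scene24.png

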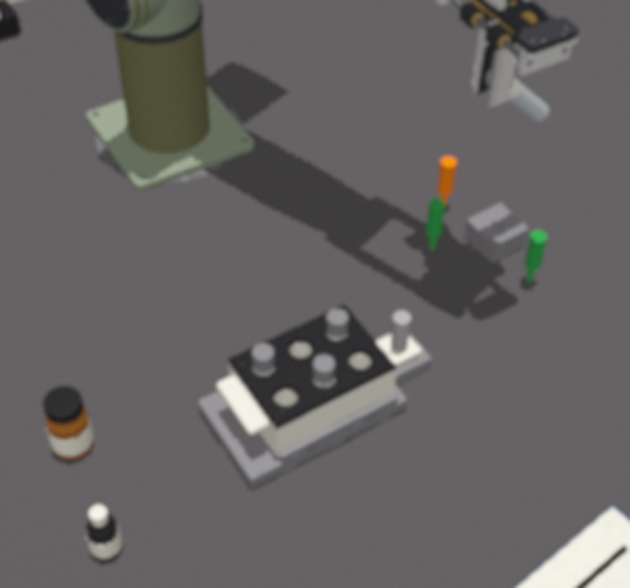

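View pics/scene0b.png

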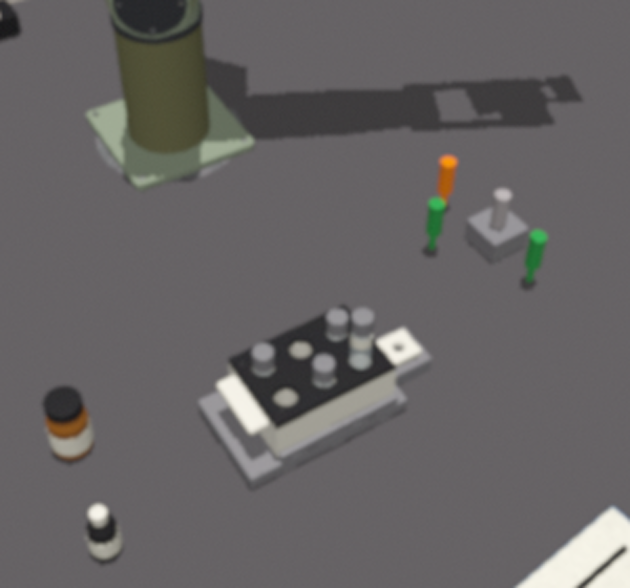

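View pics/side24.png

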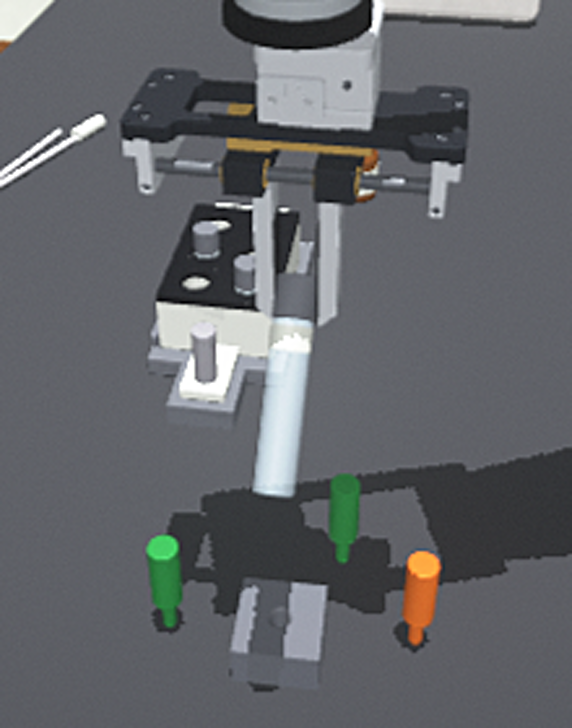

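```bash
python3 -c "
from bench import *
print(observe()['joint_vel']); print(close_job())"
```

```text
[ 8.38507682e-04  9.42781578e-05 -1.65569960e-03  5.78350248e-05
 -1.29819161e-04  6.33426510e-04]
the job is handed in; nothing more can be done
None
```

The job is done and handed in at about 27.7 s. The pin locks the rack, and the tall vial is held still at about 44° from upright with the cap uppermost.

**Pin:** I took the steel pin from the parking block and put it fully home through the rack's ear. Its top measures about 88 mm above the bench, which matches the grip resting on the ear.

**Vial:** I drew the tall vial straight up out of the rack. The moves allow no tilting of the tool, so I leaned the vial by pivoting it in the jaws against the edge of the fixed parking block. This took three pushes, because the vial lost 4 to 6° each time I lifted it. It ended at 42.5° after the second push and 44° after the third.

**Last checks:**
- **Tilt:** the wrist camera gives 43.8° and the scene camera 44.0°, after a one-second hold.
- **Height:** the lowest point of the vial is about 20 cm above the bench.
- **Stillness:** joint speeds are close to zero. During the one-second hold the arm crept down about 5 mm, since each row restarts from the measured pose.
- **Surroundings:** in before-and-after pictures the rack, short vials, both bottles and the coloured look-alikes show no movement.

**What disagreed:** one side-camera fit of the tilt (56.2°) after the second lift was thrown off by the rack behind it, so I left it out. The first estimates of the eye's position from the scene and side cameras differed by several millimetres, so I lined the pin up from pictures while lowering it.

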